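# Fetch the boxed-in beaker from the spill tray

### The arm

A 7-joint arm with a two-finger parallel gripper is mounted at the origin on the work surface. World frame = base frame: x ahead of the robot, y to its left, z up, the work surface at z = 0. Lengths are in m, angles in degrees, forces in N, time in s.
With the tool pointing down it reaches from about 0.4 to 0.85 m from the base axis. Payload 10.4 kg.
Tool frame: the origin (TCP) lies between the finger pads; the fingertips stand 25 mm ahead of it and the grasp point (between the pads) lies 6 mm ahead of it; z points along the fingers, x is the direction in which the jaws open and shut, and the axes are right-handed (so a half turn about z gives the same grasp; the last joint's range is limited). The gripper opens to 85 mm and grips with 20 to 120 N. Pads are 22 mm wide; open, the fingers measure 114 mm over their backs; the gripper's body (76 mm by 85 mm) begins 54 mm behind the grasp point. The pads swing forward as they close: fully open they stand 13 mm farther back than shut.
Start: joints at [72.559, 19.034, -3.707, 83.658, 1.238, 77.344, -5.071], TCP at [0.174, -0.6, 0.223] pointing down, gripper open.
Joint ranges: [-148.97, 148.97], [-28.65, 121.19], [-84.17, 76.75], [9.2, 138.47], [-72.65, 252.65], [3.7, 117.97], [-149.18, 149.18]. Speed limits (degrees/s): [127.2, 127.2, 159.86, 159.86, 180, 180, 180].

### API

Orientations are given as [roll, pitch, yaw] about the fixed x, y, z axes, in that order (R = Rz(yaw) Ry(pitch) Rx(roll)).
In Python, from workcell import * gives the robot as it stands.
- The arm moves only by the tool arm_command, never from a script. Its argument "commands" is a list of rows, each an object of numbers: "tx", "ty", "tz": the shift along the tool's x, y, z in units of 50 mm (1.0 is 50 mm); "roll": the turn about the tool's z in units of 8 degrees (1.0 is 8 degrees); "gripper": the closure, from -1 (fully open) to 1 (shut), so that 0 is half open. In form: [{"tx": .., "ty": .., "tz": .., "roll": .., "gripper": ..}, ...]. A call has 1 to 20 rows; each row is the pose to reach, as a shift and turn from the pose commanded when the call began, along the tool's axes at that moment; what a row does not reach only later rows make up. A row lasts 1/10 s, in which the tool goes at most 50 mm and 8.59 degrees, less where a joint would pass 70% of its speed; a pose out of reach is approached as far as the arm can. A call with a gripper value outside its range is refused whole. The fingers move at their own pace and stop on an object; "squeeze" is the grip in N (left out, the last holds). Time passes only in rows, so rows that repeat a pose let the fingers close. It gives the time, the measured TCP pose, the force and the opening at its end, in the units of the state.
- sense(): the state, without advancing time (a new reading comes with each control period).
- snapshot(name): name is "scene" or "top"; returns a dict with "frame" (480x640x3 uint8, red, green, blue), "range_z" (480x640 float32, m along the optical axis (not along the pixel's ray), 0 where there is no reading), "fx", "fy", "cx", "cy" (pixels), "extrinsics" (4x4, takes a point from world to camera coordinates). Camera axes: x right, y down, z forward; pixel columns grow to the right and rows downward; lengths in m; the calibration is good to about 2 mm. A picture is of the moment at which its call begins.
- hand_in(): hands the job in, once; it reports no verdict.
The state is a dict: "time_s": time; "qpos": joint angles; "qvel": joint speeds; "joint_torque": joint torques, N m; "position": TCP position; "orientation": TCP orientation; "force": force on the tool from outside, world axes, zero at the start; "torque": the same for the moment, N m; "width": finger opening in m.
Only numpy, scipy, OpenCV 4.12 (cv2) and the standard library are available. Lean on these libraries where they do the work, as an engineer would, in place of code of your own. Each camera call takes 0.05 s, during which the arm holds its last target. There are 200 camera calls.

### The job

The small steel beaker at the back of the grey spill tray is boxed in by three tall bottles: first stand all three bottles upright on the cardboard sheet, leaving the beaker where it is, then stand the beaker upright in the middle of the hot plate. After that put every bottle back in the tray, each upright on the very spot where it stood at the start. Set things down gently, drop or tip over nothing, and leave the stoppered flask and the tape roll alone.

Things in the scene. Friction and masses are not known exactly. Their poses are not given: they have to be found in the camera images.
- round_bottle: Round amber glass bottle with a paper band and a ribbed black screw cap, about 0.4 kg. Body 72 mm across up to 104 mm high, then a sloping shoulder to the neck; cap 46 mm across, from 132 to 160 mm above the base (160 mm is the bottle's full height). Grip it by the cap. Origin: centre of the underside, z up. Starts standing in the tray, about 68 mm from the beaker, centre to centre.
- square_bottle: White plastic bottle with a square body 64 x 64 mm up to 118 mm high, a paper band round it, a sloping shoulder and a white round ribbed screw cap, about 0.4 kg. Cap 38 mm across, from 144 to 172 mm above the base (172 mm is the full height). Grip it by the cap. Origin: centre of the underside, z up. Starts standing in the tray, about 68 mm from the beaker.
- metal_bottle: Bare aluminium round bottle with a small ribbed black screw cap, the tallest of the three, about 0.35 kg. Body 66 mm across up to 118 mm high, then a sloping shoulder; cap 32 mm across, from 157 to 185 mm above the base (185 mm is the full height). Grip it by the cap. Origin: centre of the underside, z up. Starts standing in the tray, about 68 mm from the beaker.
- beaker: Small open straight-sided stainless steel beaker with a thin rolled rim, 52 mm across outside (55 to 56 mm over the rim), 60 mm high, wall 3 mm, about 90 g. Origin: centre of the underside, z up. Starts standing near the back of the tray with one bottle to its left, one to its right and one in front of it (towards the robot).
- tray: Grey plastic spill tray, fixed, 192 x 260 mm over its flange (own x away from the robot, y across), rim 28 mm high, walls 4 mm. Floor 4 mm thick: bottles and beaker stand at 4 mm height. Origin: centre of the underside. The beaker stands 40 mm behind (+x of) the centre, one bottle 68 mm to each side of it (+y, -y), one 68 mm in front of it (-x).
- cardboard: Flat sheet of brown cardboard with two fold lines across it, lying on the bench to one side of the tray, left or right, fixed; 300 mm along its own x by 160 mm along its y, 4 mm thick. Origin: centre of the underside, its top is 4 mm higher.
- hotplate_top (a point): Centre of the top face of the hot plate's round dark iron plate (156 mm across, 72 mm above the bench; cold). The hot plate is a flat black box, 235 mm along x by 215 mm along y, with a knob on its front, on the other side of the tray from the cardboard; fixed. z up.
- flask: Bystander: clear glass conical flask with a black rubber stopper, 85 mm across, 150 mm high, standing on the bench behind the tray. To be left alone. Origin: centre of the underside.
- tape_roll: Bystander: roll of black tape lying flat behind the tray, 84 mm across, 24 mm high. To be left alone. Origin: centre of the underside.
There are look-alikes about, which are no part of the job. Leave any purple look-alike of the round_bottle alone.

How it is judged (in metres and radians):
On the way, in this order (a step that is already met when the one before it is completed fails the run):
1. all three bottles stand upright and released on the cardboard sheet (centres within its edges) while the beaker has not yet been moved (within 20 mm of its start) (x of round_bottle in the frame of cardboard between -0.15 and 0.15 m and y of round_bottle in the frame of cardboard between -0.08 and 0.08 m and z of each of round_bottle, square_bottle, metal_bottle in the frame of cardboard below 0.008 m and angle between each of round_bottle, square_bottle, metal_bottle's own z axis and vertical below 0.12 rad and linear speed of each of round_bottle, square_bottle, metal_bottle below 0.03 m/s and contact force between each of round_bottle, square_bottle, metal_bottle and the fingers below 0.1 N and x of square_bottle in the frame of cardboard between -0.15 and 0.15 m and y of square_bottle in the frame of cardboard between -0.08 and 0.08 m and x of metal_bottle in the frame of cardboard between -0.15 and 0.15 m and y of metal_bottle in the frame of cardboard between -0.08 and 0.08 m and distance of beaker from where it was at the start of the episode below 0.02 m), for 0.2 s.
2. the beaker stands upright and released on the hot plate, within 15 mm of its centre (horizontal distance between beaker and hotplate_top below 0.015 m and z of beaker in the frame of hotplate_top between -0.005 and 0.005 m and angle between beaker's own z axis and vertical below 0.12 rad and linear speed of beaker below 0.03 m/s and contact force between beaker and the fingers below 0.1 N), for 0.2 s.
At the end, for the whole second after the job is handed in: The beaker stands upright on the hot plate within 15 mm of its centre; each of the three bottles stands upright in the tray within 15 mm of where it stood at the start; all are released and at rest (all of step 2 and distance of each of round_bottle, square_bottle, metal_bottle from where it was at the start of the episode below 0.015 m and angle between each of round_bottle, square_bottle, metal_bottle's own z axis and vertical below 0.1 rad and linear speed of each of round_bottle, square_bottle, metal_bottle below 0.03 m/s and contact force between each of round_bottle, square_bottle, metal_bottle and the fingers below 0.1 N); the robot touches nothing.
It fails at once if a bottle or the beaker is tipped over (leans more than about 35 degrees) (angle between any of round_bottle, square_bottle, metal_bottle, beaker's own z axis and vertical above 0.6 rad).
It fails at once if a bottle or the beaker is dropped or thrown (faster than 0.6 m/s while not in the fingers, a fall of about 20 mm) ((linear speed of round_bottle above 0.6 m/s and contact force between round_bottle and the fingers below 0.05 N) or (linear speed of square_bottle above 0.6 m/s and contact force between square_bottle and the fingers below 0.05 N) or (linear speed of metal_bottle above 0.6 m/s and contact force between metal_bottle and the fingers below 0.05 N) or (linear speed of beaker above 0.6 m/s and contact force between beaker and the fingers below 0.05 N)).
It fails at once if the stoppered flask or the tape roll is moved by more than 15 mm (distance of any of flask, tape_roll from where it was at the start of the episode above 0.015 m).
It also fails if it takes over 125 s, if anything falls off the work surface, if the arm or the gripper's body presses on something with over 40 N, if the wrist force passes 120 N, or if a joint passes its speed limit or range.

## Working session

There is one attempt and no reset: what is moved stays moved. The work goes in short steps, Python scripts to look and compute and a tool call to move; the robot and the scene stay as the last step left them, time stands still between calls to the robot, and variables do not carry over. Pictures are saved under pics/ and viewed, about 12 in all and at most 16, crops included, and the job is handed in when it is done.

Besides the shell and the picture viewer there is one more tool, called by a JSON object that holds its "api" and its "payload", one argument or row to a line. arm_command: Moves the arm, as the interface text tells. Its arguments: {"type":"object","properties":{"commands":{"type":"array","items":{"type":"object","properties":{"tx":{"type":"number"},"ty":{"type":"number"},"tz":{"type":"number"},"roll":{"type":"number"},"gripper":{"type":"number"}}}},"squeeze":{"type":"number"}},"required":["commands"]}

```bash
mkdir -p pics; cat > h.py <<'E'
import numpy as np, cv2
from workcell import *
def snap(n,f=None):
    s=snapshot(n); 
    if f: cv2.imwrite('pics/'+f,s['frame'][:,:,::-1])
    return s
def pts(s):
    z=s['range_z'];v,u=np.mgrid[:480,:640]
    P=np.stack([(u-s['cx'])/s['fx']*z,(v-s['cy'])/s['fy']*z,z],-1)
    E=np.linalg.inv(s['extrinsics']); return P@E[:3,:3].T+E[:3,3]
E
python3 - <<'E'
from h import *
st=sense();print({k:np.round(v,3) for k,v in st.items()})
a=snap('scene','s1.png');b=snap('top','t1.png')
for s in(a,b):print(s['fx'],s['cx'],s['cy'],np.round(np.linalg.inv(s['extrinsics']),3))
np.savez('d0.npz',P=pts(b),F=b['frame'],Q=pts(a),G=a['frame'])
E
```

```text
{'time_s': np.float64(0.0), 'qpos': array([72.556, 19.072, -3.707, 83.707,  1.238, 77.343, -5.073]), 'qvel': array([ 0.011,  0.004, -0.023,  0.019, -0.077,  0.039, -0.009]), 'joint_torque': array([-0.0000e+00, -6.2544e+01,  4.9000e-02, -3.9161e+01,  1.6000e-02,
        1.0000e-02,  0.0000e+00]), 'position': array([ 0.174, -0.6  ,  0.223]), 'orientation': array([ 1.79996e+02,  8.20000e-02, -7.38520e+01]), 'force': array([-0.244,  0.369,  1.159]), 'torque': array([0.017, 0.034, 0.039]), 'width': np.float64(0.085)}
596.4597230220406 315.1420338635752 242.29342586219326 [[ 0.418  0.743 -0.522  1.281]
 [ 0.909 -0.346  0.234 -0.311]
 [-0.007 -0.572 -0.82   1.115]
 [ 0.     0.     0.     1.   ]]
456.9646584049537 312.8487503028838 236.86443151605232 [[-0.027 -0.98   0.196  0.461]
 [-1.     0.029  0.007 -0.018]
 [-0.012 -0.196 -0.981  1.055]
 [ 0.     0.     0.     1.   ]]
```

View pics/t1.png

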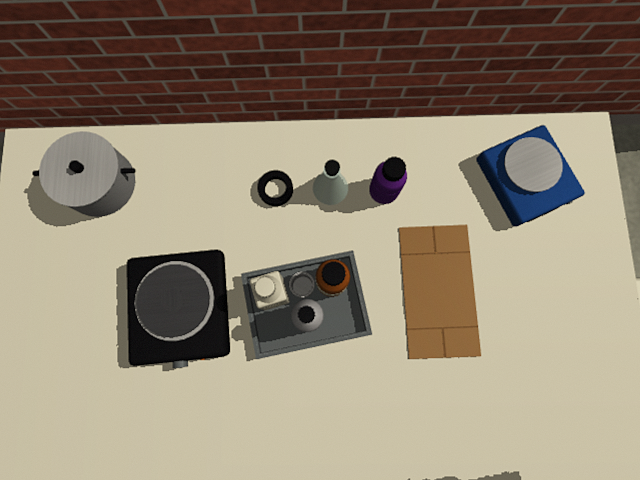

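View pics/s1.png

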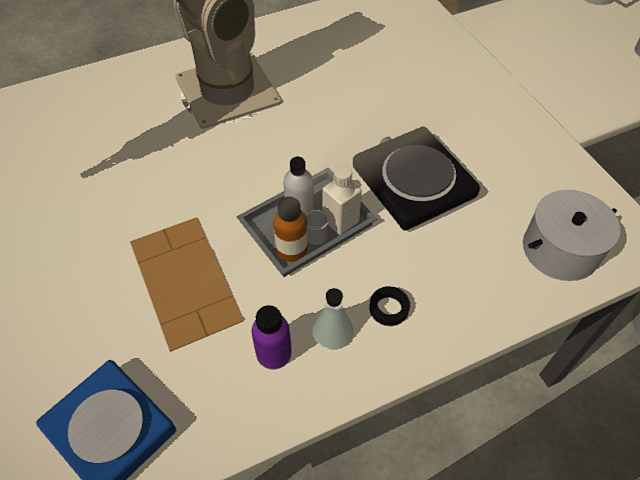

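The top view shows the amber bottle at (333,275), the white square one at (267,288), the metal one at (307,315), the beaker at (301,285), the cardboard at (440,291) and the black hot plate at (175,301). The look-alikes are a purple bottle (389,180), a blue plate (533,165) and a pot (85,170). I choose the ones in and beside the tray. Next I measure them.

```bash
python3 - <<'E'
from h import *
d=np.load('d0.npz')
def box(P,F,c,r,z0,z1,tag):
    # points near xy c with heights z0..z1
    m=(np.hypot(P[...,0]-c[0],P[...,1]-c[1])<r)&(P[...,2]>z0)&(P[...,2]<z1)
    q=P[m]
    if len(q)<5: print(tag,'few',len(q));return
    (cc,R)=cv2.minEnclosingCircle(q[:,:2].astype(np.float32))
    print(tag,len(q),'med',np.round(np.median(q,0),4),'circ',np.round(cc,4),round(R,4))
P,F=d['P'],d['F']
for n,u,v,z in(('round',333,270,.164),('square',264,286,.176),('metal',307,314,.189)):
    c=P[v,u];print(n,np.round(c,4))
    box(P,F,c,.035,z-.008,z+.008,n+' top'); box(d['Q'],d['G'],c,.035,z-.008,z+.008,n+' scene')
c=P[285,301];print('beaker px',c);
for Z in(P,d['Q']): box(Z,F,c,.04,.058,.07,'beaker rim')
# cardboard, tray, hotplate
hsv=cv2.cvtColor(F,cv2.COLOR_RGB2HSV)
m=((hsv[...,0]>8)&(hsv[...,0]<22)&(hsv[...,1]>120)).astype(np.uint8);m[:215]=0;m[:,:380]=0
q=P[(m>0)];print('card',cv2.minAreaRect(q[:,:2].astype(np.float32)*1000),np.median(q[:,2]))
m=(P[...,2]>.067)&(P[...,2]<.077)&(np.hypot(P[...,0]-P[301,175,0],P[...,1]-P[301,175,1])<.15)
m[:, 240:]=0
q=P[m];print('hot',np.round(P[301,175],4),cv2.minEnclosingCircle(q[:,:2].astype(np.float32)),len(q))
m=(P[...,2]>.022)&(P[...,2]<.036);m[:240]=0;m[365:]=0;m[:,:238]=0;m[:,378:]=0
q=P[m];print('tray',cv2.minAreaRect(q[:,:2].astype(np.float32)*1000))
for n,u,v in(('flask',333,170),('tape',262,188),('purple',394,168),('bench',500,400)):print(n,np.round(P[v,u],3))
E
```

```text
round [ 0.572  -0.0502  0.1641]
round top 434 med [ 0.5666 -0.0499  0.1647] circ [ 0.5667 -0.0501] 0.0237
round scene 365 med [ 0.5721 -0.0519  0.1644] circ [ 0.57   -0.0508] 0.0246
square [0.5433 0.0837 0.1767]
square top 315 med [0.543  0.0837 0.1767] circ [0.543  0.0843] 0.02
square scene 237 med [0.547  0.0824 0.1762] circ [0.5443 0.083 ] 0.0214
metal [0.4876 0.0021 0.1898]
metal top 233 med [0.488  0.0043 0.1897] circ [0.4887 0.0049] 0.0166
metal scene 176 med [0.4927 0.0027 0.189 ] circ [0.49   0.0038] 0.0175
beaker px [0.5588229  0.01853779 0.01011847]
beaker rim 180 med [0.5572 0.0181 0.0652] circ [0.5566 0.0222] 0.0334
beaker rim 209 med [0.5526 0.0261 0.0642] circ [0.5536 0.0235] 0.0361
card ((539.1292724609375, -196.60833740234375), (298.7608642578125, 357.216552734375), 0.34007489681243896) 0.004725415733230043
hot [0.526  0.2851 0.0775] ((0.5293271541595459, 0.2917175889015198), 0.08423741161823273) 4109
tray ((517.3994140625, 10.167236328125), (192.4169921875, 260.2884826660156), 10.226700782775879)
flask [ 0.782 -0.058  0.151]
tape [0.788 0.105 0.023]
purple [ 0.779 -0.183  0.16 ]
bench [ 0.297 -0.41   0.001]
```

```bash
python3 - <<'E'
from h import *
d=np.load('d0.npz');P,F=d['P'],d['F']
hsv=cv2.cvtColor(F,cv2.COLOR_RGB2HSV)
m=((hsv[...,0]>8)&(hsv[...,0]<22)&(hsv[...,1]>100)&(P[...,2]<.015)&(P[...,2]>-.01)).astype(np.uint8);m[:215]=0;m[:,:395]=0;m[:,490:]=0
m=cv2.morphologyEx(m,cv2.MORPH_OPEN,np.ones((3,3)))
r=cv2.minAreaRect(P[m>0][:,:2].astype(np.float32)*1000);print('card',r,np.round(cv2.boxPoints(r)))
# hot plate: light ring -> ellipse fit, ray at median height
reg=np.zeros(m.shape,bool);reg[250:350,128:222]=1
k=reg&(F.min(-1)>95)
q=P[k];print('ring',len(q),np.median(q[:,2]),cv2.fitEllipse(cv2.convexHull((q[:,:2]*1000).astype(np.float32))))
b=(F.max(-1)<45)&(P[...,2]>.04)&(P[...,2]<.09);b[:245]=0;b[370:]=0;b[:,:120]=0;b[:,235:]=0
print('box',cv2.minAreaRect(P[b][:,:2].astype(np.float32)*1000),np.median(P[b][:,2]))
cv2.imwrite('pics/crop.png',cv2.resize(F[240:365,235:380,::-1],None,fx=4,fy=4))
E
```

```text
card ((539.7550659179688, -295.47308349609375), (300.07373046875, 162.31712341308594), 0.5912104249000549) [[ 389. -216.]
 [ 391. -378.]
 [ 691. -375.]
 [ 689. -213.]]
ring 988 0.061451083094060166 ((528.9055786132812, 219.80886840820312), (218.11126708984375, 498.8431396484375), 159.96853637695312)
box ((510.626708984375, 289.6834716796875), (243.9509735107422, 211.8174285888672), 4.078231334686279) 0.05834610862517631
```

View pics/crop.png

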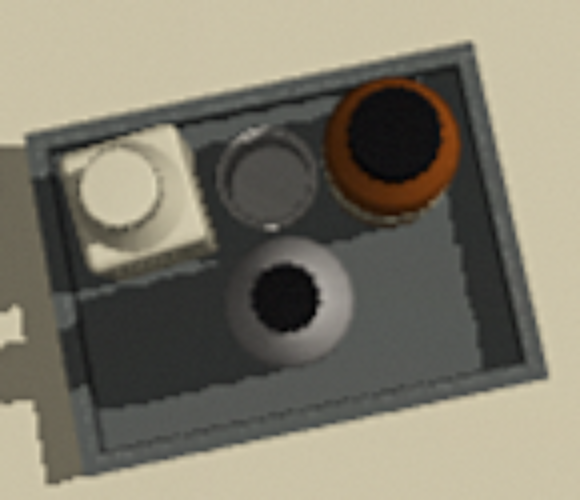

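{"api": "arm_command", "payload": {
  "commands": [
    {"tz": -0.5,"roll": 0.5,"gripper": -1},
    {"tz": -1,"roll": 1,"gripper": -1},
    {"tz": -1.5,"roll": 1.5,"gripper": -1},
    {"tz": -2,"roll": 2.02,"gripper": -1},
    {"tz": -2.5,"roll": 2.02,"gripper": -1},
    {"tz": -2.5,"roll": 2.02,"gripper": -1},
    {"tz": -2.5,"roll": 2.02,"gripper": -1}
  ],
  "squeeze": 60
}}

```text
schema error: expected keys tx, ty, tz, roll, gripper
```

The crop shows, left to right, the white cap (122,187), the beaker (268,180) and the amber bottle's cap (393,133), with the metal one in front (285,297). They match the description and the tray geometry to within 2 mm. All row keys are required, so I resend the move.

{"api": "arm_command", "payload": {
  "commands": [
    {"tx": 0,"ty": 0,"tz": -0.5,"roll": 0.5,"gripper": -1},
    {"tx": 0,"ty": 0,"tz": -1,"roll": 1,"gripper": -1},
    {"tx": 0,"ty": 0,"tz": -1.5,"roll": 1.5,"gripper": -1},
    {"tx": 0,"ty": 0,"tz": -2,"roll": 2.02,"gripper": -1},
    {"tx": 0,"ty": 0,"tz": -2.5,"roll": 2.02,"gripper": -1},
    {"tx": 0,"ty": 0,"tz": -2.5,"roll": 2.02,"gripper": -1},
    {"tx": 0,"ty": 0,"tz": -2.5,"roll": 2.02,"gripper": -1}
  ],
  "squeeze": 60
}}

```text
time_s: 0.8
position: [0.1739, -0.6004, 0.3481]
orientation: [-180.0, -0.0, -90.0]
force: [0.4, 0.3, 0.3]
width: 0.0853
```

```bash
python3 - <<'E'
from h import *
d=np.load('d0.npz');P,F=d['P'],d['F']
for P in(d['P'],d['Q']):
    m=(P[...,2]>.069)&(P[...,2]<.082)&(np.hypot(P[...,0]-.527,P[...,1]-.29)<.1)
    q=P[m];print(len(q),np.round(np.median(q,0),4),np.round(q.mean(0),4),np.round(np.ptp(q,0),3),cv2.fitEllipse(cv2.convexHull((q[:,:2]*1000).astype(np.float32))))
    print(np.histogram(P[(np.hypot(P[...,0]-.527,P[...,1]-.29)<.1)][:,2],bins=np.arange(.05,.09,.004)))
E
```

```text
4081 [0.5287 0.2926 0.073 ] [0.529  0.2927 0.073 ] [0.154 0.155 0.01 ] ((529.7457275390625, 292.64892578125), (154.06460571289062, 156.47433471679688), 151.575439453125)
(array([   7,  529, 1389,  583,  251, 2759, 1176,    2,    0]), array([0.05 , 0.054, 0.058, 0.062, 0.066, 0.07 , 0.074, 0.078, 0.082,
       0.086]))
2561 [0.5339 0.2911 0.0729] [0.5333 0.2912 0.0729] [0.159 0.156 0.011] ((530.997314453125, 292.3197021484375), (154.4212188720703, 159.57464599609375), 51.27156448364258)
(array([  25,  411,  772,  351,  367, 1639,  729,   23,    0]), array([0.05 , 0.054, 0.058, 0.062, 0.066, 0.07 , 0.074, 0.078, 0.082,
       0.086]))
```

{"api": "arm_command", "payload": {
  "commands": [
    {"tx": -0.6,"ty": -0.7,"tz": 0,"roll": 0,"gripper": -1},
    {"tx": -1.2,"ty": -1.4,"tz": 0,"roll": 0,"gripper": -1},
    {"tx": -1.8,"ty": -2.1,"tz": 0,"roll": 0,"gripper": -1},
    {"tx": -2.4,"ty": -2.8,"tz": 0,"roll": 0,"gripper": -1},
    {"tx": -3.1,"ty": -3.5,"tz": 0,"roll": 0,"gripper": -1},
    {"tx": -3.8,"ty": -4.1,"tz": 0,"roll": 0,"gripper": -1},
    {"tx": -4.5,"ty": -4.7,"tz": 0,"roll": 0,"gripper": -1},
    {"tx": -5.2,"ty": -5.2,"tz": 0,"roll": 0,"gripper": -1},
    {"tx": -5.9,"ty": -5.6,"tz": 0,"roll": 0,"gripper": -1},
    {"tx": -6.6,"ty": -6,"tz": 0,"roll": 0,"gripper": -1},
    {"tx": -7.3,"ty": -6.3,"tz": 0,"roll": 0,"gripper": -1},
    {"tx": -8,"ty": -6.3,"tz": 0,"roll": 0,"gripper": -1},
    {"tx": -8.7,"ty": -6.3,"tz": 0.2,"roll": 0,"gripper": -1},
    {"tx": -9.4,"ty": -6.3,"tz": 0.4,"roll": 0,"gripper": -1},
    {"tx": -10.1,"ty": -6.3,"tz": 0.6,"roll": 0,"gripper": -1},
    {"tx": -10.8,"ty": -6.3,"tz": 0.8,"roll": 0,"gripper": -0.6},
    {"tx": -11.5,"ty": -6.3,"tz": 1,"roll": 0,"gripper": -0.4},
    {"tx": -12.1,"ty": -6.3,"tz": 1.2,"roll": 0,"gripper": -0.4},
    {"tx": -12.1,"ty": -6.3,"tz": 1.36,"roll": 0,"gripper": -0.4},
    {"tx": -12.1,"ty": -6.3,"tz": 1.36,"roll": 0,"gripper": -0.4}
  ],
  "squeeze": 60
}}

```text
time_s: 2.8
position: [0.4879, 0.0046, 0.2782]
orientation: [179.8, -0.0, -89.9]
force: [-0.1, 0.3, 0.6]
width: 0.0597
```

```bash
python3 - <<'E'
from h import *
s=sense();print(np.round(s['position'],4),s['width'],np.round(s['qpos'],1))
a=snap('scene');P=pts(a)
cv2.imwrite('pics/s2.png',cv2.resize(a['frame'][90:290,200:440,::-1],None,fx=3,fy=3))
E
```

```text
[0.4879 0.0046 0.2782] 0.059713932435027046 [ 26.2   2.2 -32.6  97.2   1.2  81.2 -96.5]
```

View pics/s2.png

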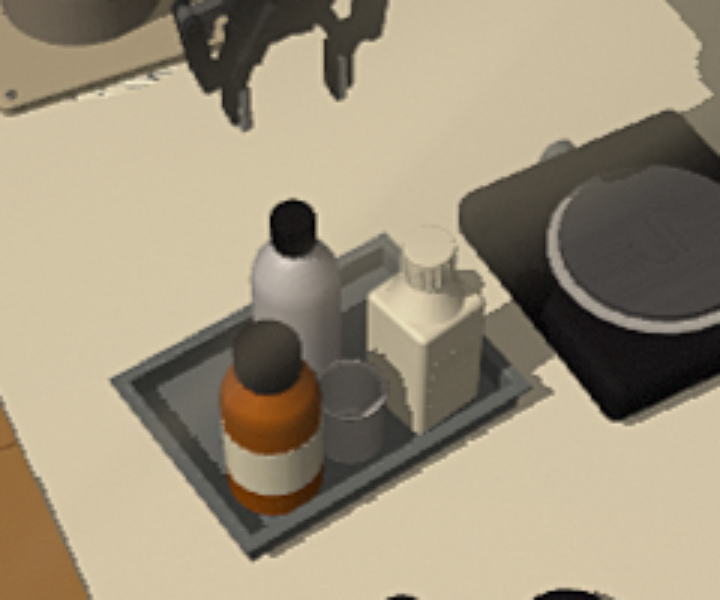

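The fingertips (240,125) and (340,90) straddle the metal cap (292,228). I descend, grip and lift.

{"api": "arm_command", "payload": {
  "commands": [
    {"tx": 0,"ty": 0,"tz": 0.4,"roll": 0,"gripper": -0.4},
    {"tx": 0,"ty": 0,"tz": 0.8,"roll": 0,"gripper": -0.4},
    {"tx": 0,"ty": 0,"tz": 1.2,"roll": 0,"gripper": -0.4},
    {"tx": 0,"ty": 0,"tz": 1.6,"roll": 0,"gripper": -0.4},
    {"tx": 0,"ty": 0,"tz": 2,"roll": 0,"gripper": -0.4},
    {"tx": 0,"ty": 0,"tz": 2,"roll": 0,"gripper": -0.4},
    {"tx": 0,"ty": 0,"tz": 2,"roll": 0,"gripper": 0},
    {"tx": 0,"ty": 0,"tz": 2,"roll": 0,"gripper": 1},
    {"tx": 0,"ty": 0,"tz": 2,"roll": 0,"gripper": 1},
    {"tx": 0,"ty": 0,"tz": 2,"roll": 0,"gripper": 1},
    {"tx": 0,"ty": 0,"tz": 2,"roll": 0,"gripper": 1},
    {"tx": 0,"ty": 0,"tz": 2,"roll": 0,"gripper": 1},
    {"tx": 0,"ty": 0,"tz": 2,"roll": 0,"gripper": 1}
  ],
  "squeeze": 60
}}

```text
time_s: 4.15
position: [0.4904, 0.0052, 0.1824]
orientation: [-179.8, 0.0, -90.0]
force: [-0.6, 2.4, 8.8]
width: -0.0003
```

```bash
python3 - <<'E'
from h import *
s=sense();print(np.round(s['position'],4),s['width'],np.round(s['force'],1))
a=snap('scene');b=snap('top')
A=cv2.resize(a['frame'][90:290,230:400,::-1],None,fx=3,fy=3,interpolation=2)[:600,:400]
B=cv2.resize(b['frame'][240:365,245:370,::-1],(400,400));A=cv2.resize(A,(400,600))
B=cv2.copyMakeBorder(B,0,200,0,0,0);cv2.imwrite('pics/m1.png',np.hstack([A,B]))
E
```

```text
[0.4904 0.0052 0.1824] -0.0002734892749921881 [-0.6  2.4  8.8]
```

View pics/m1.png

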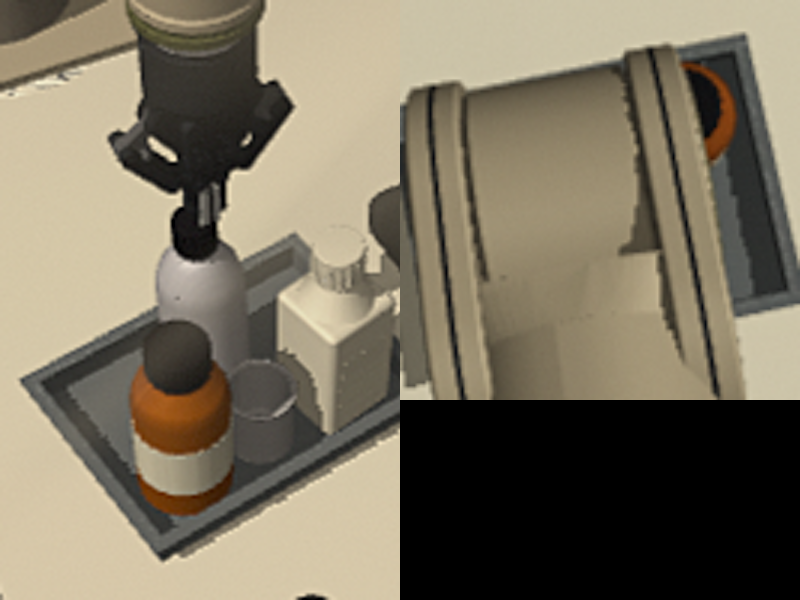

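```bash
python3 - <<'E'
from h import *
a=snap('scene');P=pts(a);F=a['frame'];d=np.load('d0.npz')
# crop coords: A scale 3 then resized (510x600->400 of 510 cut) -> x: u=230+X/3
for X,Y in((205,215),(205,200),(215,190),(185,235),(190,245),(195,225),(200,160)):
    u,v=230+X//3,90+Y//3; print(X,Y,u,v,np.round(P[v,u],4),F[v,u], 'before',np.round(d['Q'][v,u],4))
for Y in range(158,176): print(Y,*[tuple(np.round(P[Y,u]*1000).astype(int)) for u in (290,294,298,302)])
m=(np.abs(P[...,0]-.49)<.05)&(np.abs(P[...,1])<.05)&(P[...,2]>.05)&(P[...,2]<.12);q=P[m];print(q.mean(0),len(q))
Q=d['Q'];m=(np.abs(Q[...,0]-.49)<.05)&(np.abs(Q[...,1])<.05)&(Q[...,2]>.05)&(Q[...,2]<.12);q=Q[m];print(q.mean(0),len(q))
E
```

```text
205 215 298 161 [0.5013 0.0009 0.2051] [94 91 84] before [0.4894 0.0057 0.1912]
205 200 298 156 [0.5031 0.0007 0.2218] [96 92 85] before [ 0.3083  0.0788 -0.0019]
215 190 301 153 [0.5069 0.0059 0.2319] [87 83 77] before [ 0.3019  0.09   -0.002 ]
185 235 291 168 [ 0.5002 -0.015   0.1901] [25 21 23] before [ 0.4905 -0.0113  0.1786]
190 245 293 171 [ 0.5032 -0.0121  0.1826] [20 17 17] before [ 0.4976 -0.0099  0.1758]
195 225 295 165 [ 0.4943 -0.0034  0.188 ] [20 18 17] before [ 0.498  -0.0049  0.1924]
200 160 296 143 [ 0.5067 -0.0038  0.2644] [39 36 35] before [0.2667 0.0916 0.0005]
158 (np.int64(308), np.int64(57), np.int64(0)) (np.int64(497), np.int64(-6), np.int64(213)) (np.int64(502), np.int64(1), np.int64(215)) (np.int64(500), np.int64(11), np.int64(208))
159 (np.int64(476), np.int64(-7), np.int64(189)) (np.int64(498), np.int64(-7), np.int64(212)) (np.int64(500), np.int64(2), np.int64(209)) (np.int64(503), np.int64(9), np.int64(209))
160 (np.int64(478), np.int64(-8), np.int64(190)) (np.int64(497), np.int64(-6), np.int64(208)) (np.int64(502), np.int64(1), np.int64(208)) (np.int64(50
[... 2180 characters left out ...]
64(-2), np.int64(177)) (np.int64(501), np.int64(9), np.int64(167))
173 (np.int64(496), np.int64(-16), np.int64(171)) (np.int64(502), np.int64(-10), np.int64(174)) (np.int64(508), np.int64(-3), np.int64(177)) (np.int64(501), np.int64(9), np.int64(165))
174 (np.int64(497), np.int64(-17), np.int64(169)) (np.int64(504), np.int64(-10), np.int64(173)) (np.int64(505), np.int64(-2), np.int64(170)) (np.int64(499), np.int64(10), np.int64(158))
175 (np.int64(496), np.int64(-17), np.int64(165)) (np.int64(508), np.int64(-12), np.int64(175)) (np.int64(504), np.int64(-2), np.int64(166)) (np.int64(500), np.int64(9), np.int64(157))
[0.52221255 0.01368657 0.08546601] 464
[0.52185441 0.0140599  0.08606979] 480
```

Fingers shut on top of the cap: the tips show at about z 0.19, while the reading implies 0.157. I rise and measure where the tips really are.

{"api": "arm_command", "payload": {
  "commands": [
    {"tx": 0,"ty": 0,"tz": -0.1,"roll": 0,"gripper": 1},
    {"tx": 0,"ty": 0,"tz": -0.2,"roll": 0,"gripper": 1},
    {"tx": 0,"ty": 0,"tz": -0.4,"roll": 0,"gripper": 1},
    {"tx": 0,"ty": 0,"tz": -0.8,"roll": 0,"gripper": 1},
    {"tx": 0,"ty": 0,"tz": -1.2,"roll": 0,"gripper": 1},
    {"tx": 0,"ty": 0,"tz": -1.6,"roll": 0,"gripper": 1},
    {"tx": 0,"ty": 0,"tz": -2,"roll": 0,"gripper": 1},
    {"tx": 0,"ty": 0,"tz": -2,"roll": 0,"gripper": 1},
    {"tx": 0,"ty": 0,"tz": -2,"roll": 0,"gripper": 1}
  ],
  "squeeze": 60
}}

```text
time_s: 5.2
position: [0.489, 0.0045, 0.2807]
orientation: [-180.0, -0.0, -90.0]
force: [-0.7, 0.6, -0.2]
width: 0.0002
```

```bash
python3 - <<'E'
from h import *
s=sense();print(np.round(s['position'],4),s['width'],np.round(s['force'],1))
a=snap('scene');P=pts(a);F=a['frame']
m=(np.abs(P[...,0]-.49)<.05)&(np.abs(P[...,1])<.06)
for lo,hi in((.17,.186),(.186,.197)):
    q=P[m&(P[...,2]>lo)&(P[...,2]<hi)];print(lo,len(q),cv2.minEnclosingCircle(q[:,:2].astype(np.float32)),np.median(q,0))
q=P[m&(P[...,2]>.2)&(P[...,2]<.32)];q=q[np.argsort(q[:,2])];print(len(q),np.round(q[:40:2],3))
cv2.imwrite('pics/m2.png',cv2.resize(F[70:250,220:400,::-1],None,fx=3,fy=3))
E
```

```text
[0.489  0.0045 0.2807] 0.00018544858749176095 [-0.7  0.6 -0.2]
0.17 82 ((0.49109897017478943, 0.004333057440817356), 0.017154699191451073) [ 0.50024694 -0.00334137  0.17871872]
0.186 148 ((0.49112027883529663, 0.005402455106377602), 0.01779417134821415) [0.49060441 0.00338501 0.19003588]
147 [[ 0.494 -0.002  0.29 ]
 [ 0.499 -0.001  0.291]
 [ 0.5    0.004  0.293]
 [ 0.499  0.007  0.294]
 [ 0.495  0.015  0.295]
 [ 0.501  0.008  0.295]
 [ 0.498 -0.001  0.296]
 [ 0.501  0.002  0.297]
 [ 0.498  0.003  0.297]
 [ 0.502  0.004  0.297]
 [ 0.504  0.001  0.298]
 [ 0.497 -0.003  0.298]
 [ 0.502  0.008  0.299]
 [ 0.502  0.006  0.299]
 [ 0.49  -0.008  0.3  ]
 [ 0.498  0.014  0.3  ]
 [ 0.5   -0.006  0.3  ]
 [ 0.496  0.017  0.3  ]
 [ 0.501 -0.002  0.302]
 [ 0.49  -0.008  0.302]]
```

View pics/m2.png

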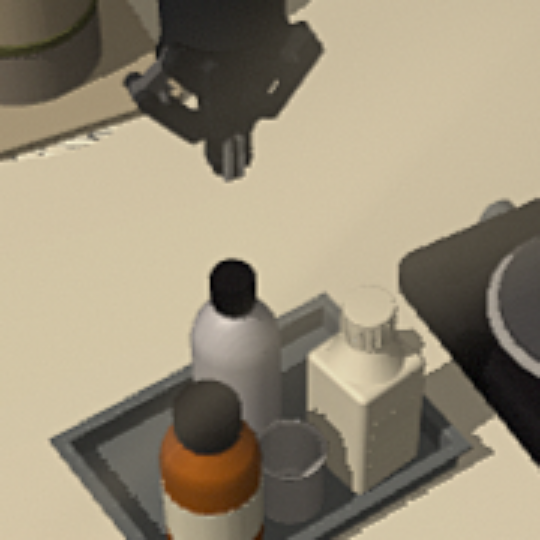

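The bottle is upright and in place at (0.491, 0.005). The shut fingertips (230,175) lie at z 0.290 with the TCP reading 0.281. So the tips are about 9 mm above the reported TCP, not 25 mm below it, a tool offset of about 34 mm. The contact at cap height agrees. I correct all heights by that.

{"api": "arm_command", "payload": {
  "commands": [
    {"tx": 0,"ty": 0,"tz": 0,"roll": 0,"gripper": -0.4},
    {"tx": 0,"ty": 0,"tz": 0,"roll": 0,"gripper": -0.4},
    {"tx": 0,"ty": 0,"tz": 0,"roll": 0,"gripper": -0.4},
    {"tx": 0,"ty": 0,"tz": 0.4,"roll": 0,"gripper": -0.4},
    {"tx": 0,"ty": 0,"tz": 0.8,"roll": 0,"gripper": -0.4},
    {"tx": 0,"ty": 0,"tz": 1.2,"roll": 0,"gripper": -0.4},
    {"tx": 0,"ty": 0,"tz": 1.6,"roll": 0,"gripper": -0.4},
    {"tx": 0,"ty": 0,"tz": 2,"roll": 0,"gripper": -0.4},
    {"tx": 0,"ty": 0,"tz": 2.3,"roll": 0,"gripper": -0.4},
    {"tx": 0,"ty": 0,"tz": 2.6,"roll": 0,"gripper": -0.4},
    {"tx": 0,"ty": 0,"tz": 2.6,"roll": 0,"gripper": -0.4},
    {"tx": 0,"ty": 0,"tz": 2.6,"roll": 0,"gripper": -0.4},
    {"tx": 0,"ty": 0,"tz": 2.6,"roll": 0,"gripper": 0.1},
    {"tx": 0,"ty": 0,"tz": 2.6,"roll": 0,"gripper": 1},
    {"tx": 0,"ty": 0,"tz": 2.6,"roll": 0,"gripper": 1},
    {"tx": 0,"ty": 0,"tz": 2.6,"roll": 0,"gripper": 1},
    {"tx": 0,"ty": 0,"tz": 2.6,"roll": 0,"gripper": 1},
    {"tx": 0,"ty": 0,"tz": 2.6,"roll": 0,"gripper": 1},
    {"tx": 0,"ty": 0,"tz": 2.6,"roll": 0,"gripper": 1}
  ],
  "squeeze": 60
}}

```text
time_s: 7.15
position: [0.4897, 0.0044, 0.1513]
orientation: [-179.9, -0.0, -90.0]
force: [-0.7, -0.4, 5.9]
width: 0.0307
```

{"api": "arm_command", "payload": {
  "commands": [
    {"tx": 0,"ty": 0,"tz": -0.2,"roll": 0,"gripper": 1},
    {"tx": 0,"ty": 0,"tz": -0.5,"roll": 0,"gripper": 1},
    {"tx": 0,"ty": 0.1,"tz": -0.8,"roll": 0,"gripper": 1},
    {"tx": 0,"ty": 0.3,"tz": -1.2,"roll": 0,"gripper": 1},
    {"tx": 0.2,"ty": 0.6,"tz": -1.6,"roll": 0,"gripper": 1},
    {"tx": 0.5,"ty": 0.9,"tz": -1.6,"roll": 0,"gripper": 1},
    {"tx": 0.9,"ty": 0.9,"tz": -1.6,"roll": 0,"gripper": 1},
    {"tx": 1.4,"ty": 0.9,"tz": -1.6,"roll": 0,"gripper": 1},
    {"tx": 1.9,"ty": 0.9,"tz": -1.6,"roll": 0,"gripper": 1},
    {"tx": 2.4,"ty": 0.9,"tz": -1.6,"roll": 0,"gripper": 1},
    {"tx": 2.9,"ty": 0.9,"tz": -1.6,"roll": 0,"gripper": 1},
    {"tx": 3.4,"ty": 0.9,"tz": -1.6,"roll": 0,"gripper": 1},
    {"tx": 3.9,"ty": 0.9,"tz": -1.6,"roll": 0,"gripper": 1},
    {"tx": 4.4,"ty": 0.9,"tz": -1.6,"roll": 0,"gripper": 1},
    {"tx": 4.9,"ty": 0.9,"tz": -1.6,"roll": 0,"gripper": 1},
    {"tx": 5.4,"ty": 0.9,"tz": -1.6,"roll": 0,"gripper": 1},
    {"tx": 5.8,"ty": 0.9,"tz": -1.6,"roll": 0,"gripper": 1},
    {"tx": 6,"ty": 0.9,"tz": -1.6,"roll": 0,"gripper": 1},
    {"tx": 6,"ty": 0.9,"tz": -1.6,"roll": 0,"gripper": 1},
    {"tx": 6,"ty": 0.9,"tz": -1.6,"roll": 0,"gripper": 1}
  ],
  "squeeze": 60
}}

```text
time_s: 9.15
position: [0.4441, -0.2942, 0.2305]
orientation: [-180.0, 0.0, -90.0]
force: [-0.5, 0.6, -4.4]
width: 0.0303
```

```bash
python3 - <<'E'
from h import *
a=snap('scene','c1.png');cv2.imwrite('pics/c1.png',cv2.resize(a['frame'][60:330,100:400,::-1],None,fx=2,fy=2))
E
```

```text
(no output)
```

View pics/c1.png

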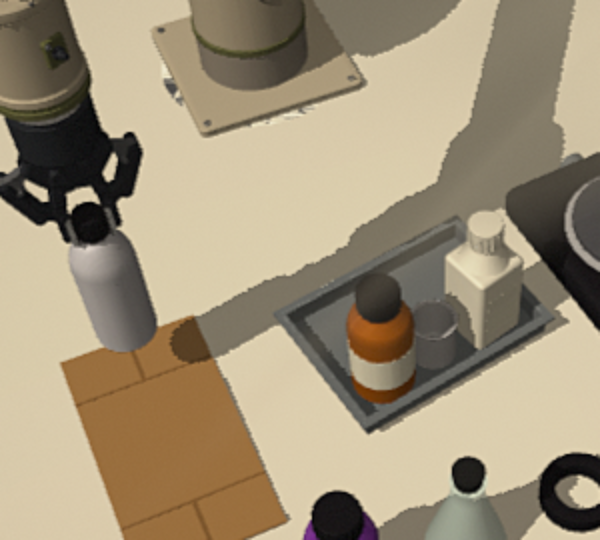

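The metal bottle hangs upright over the cardboard's near end (115,300). I lower it.

{"api": "arm_command", "payload": {
  "commands": [
    {"tx": 0,"ty": 0,"tz": 0.4,"roll": 0,"gripper": 1},
    {"tx": 0,"ty": 0,"tz": 0.8,"roll": 0,"gripper": 1},
    {"tx": 0,"ty": 0,"tz": 1.1,"roll": 0,"gripper": 1},
    {"tx": 0,"ty": 0,"tz": 1.3,"roll": 0,"gripper": 1},
    {"tx": 0,"ty": 0,"tz": 1.4,"roll": 0,"gripper": 1},
    {"tx": 0,"ty": 0,"tz": 1.48,"roll": 0,"gripper": 1},
    {"tx": 0,"ty": 0,"tz": 1.54,"roll": 0,"gripper": 1},
    {"tx": 0,"ty": 0,"tz": 1.58,"roll": 0,"gripper": 1},
    {"tx": 0,"ty": 0,"tz": 1.6,"roll": 0,"gripper": 1},
    {"tx": 0,"ty": 0,"tz": 1.6,"roll": 0,"gripper": 1},
    {"tx": 0,"ty": 0,"tz": 1.6,"roll": 0,"gripper": 1}
  ],
  "squeeze": 60
}}

```text
time_s: 10.3
position: [0.4444, -0.2958, 0.1514]
orientation: [-179.9, -0.1, -90.0]
force: [-2.3, 0.3, 5.6]
width: 0.0304
```

{"api": "arm_command", "payload": {
  "commands": [
    {"tx": 0,"ty": 0,"tz": 0,"roll": 0,"gripper": 0.1},
    {"tx": 0,"ty": 0,"tz": 0,"roll": 0,"gripper": -0.3},
    {"tx": 0,"ty": 0,"tz": 0,"roll": 0,"gripper": -0.5},
    {"tx": 0,"ty": 0,"tz": 0,"roll": 0,"gripper": -0.5},
    {"tx": 0,"ty": 0,"tz": -0.4,"roll": 0,"gripper": -0.5},
    {"tx": 0,"ty": 0,"tz": -1,"roll": 0,"gripper": -0.5},
    {"tx": 0,"ty": 0,"tz": -1.6,"roll": 0,"gripper": -0.5},
    {"tx": -0.2,"ty": -0.1,"tz": -2,"roll": 0,"gripper": -0.5},
    {"tx": -0.8,"ty": -0.4,"tz": -2,"roll": 0,"gripper": -0.7},
    {"tx": -1.4,"ty": -0.7,"tz": -2,"roll": 0,"gripper": -0.7},
    {"tx": -2,"ty": -1,"tz": -2,"roll": 0,"gripper": -0.7},
    {"tx": -2.6,"ty": -1.3,"tz": -2,"roll": 0,"gripper": -0.7},
    {"tx": -3.2,"ty": -1.6,"tz": -2,"roll": 0,"gripper": -0.7},
    {"tx": -3.8,"ty": -1.9,"tz": -2,"roll": 0,"gripper": -0.7},
    {"tx": -4.4,"ty": -2.2,"tz": -2,"roll": 0,"gripper": -0.7},
    {"tx": -4.8,"ty": -2.4,"tz": -2,"roll": 0,"gripper": -0.7},
    {"tx": -4.9,"ty": -2.46,"tz": -2,"roll": 0,"gripper": -0.7},
    {"tx": -4.9,"ty": -2.46,"tz": -2,"roll": 0,"gripper": -0.7},
    {"tx": -4.9,"ty": -2.46,"tz": -2,"roll": 0,"gripper": -0.7}
  ],
  "squeeze": 60
}}

```text
time_s: 12.2
position: [0.5666, -0.0519, 0.2502]
orientation: [180.0, -0.0, -90.1]
force: [-0.3, 0.2, 1.1]
width: 0.0728
```

```bash
python3 - <<'E'
from h import *
a=snap('scene');P=pts(a);F=a['frame']
def cap(c,z,r=.045):
    q=P[(np.hypot(P[...,0]-c[0],P[...,1]-c[1])<r)&(abs(P[...,2]-z)<.007)]
    print(c,len(q),np.round(cv2.minEnclosingCircle(q[:,:2].astype(np.float32)) [0],4) if len(q) else '',np.median(q[:,2]))
cap((.445,-.295),.189);cap((.568,-.05),.164)
cv2.imwrite('pics/c2.png',cv2.resize(F[60:330,100:400,::-1],None,fx=2,fy=2))
E
```

```text
(0.445, -0.295) 191 [ 0.4441 -0.2948] 0.18954678480266396
(0.568, -0.05) 355 [ 0.5697 -0.0516] 0.16436891661967945
```

View pics/c2.png

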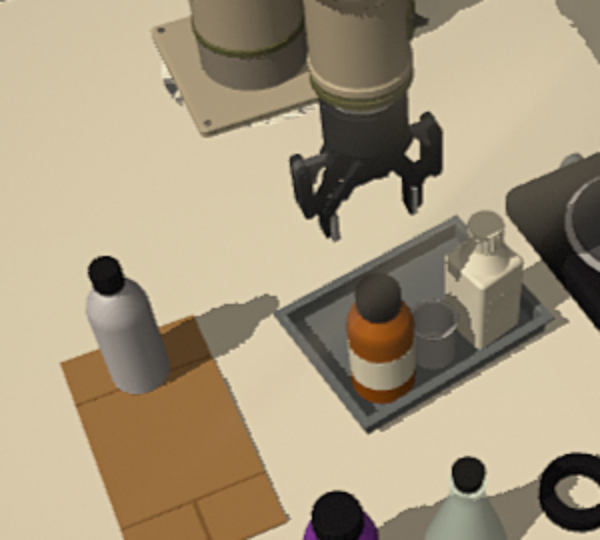

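The metal bottle stands on the cardboard at (0.444, -0.295), and the open fingers (335,230) and (413,205) are above the amber cap (378,297). Next the round bottle.

{"api": "arm_command", "payload": {
  "commands": [
    {"tx": 0,"ty": 0,"tz": 0.4,"roll": 0,"gripper": -0.7},
    {"tx": 0,"ty": 0,"tz": 0.8,"roll": 0,"gripper": -0.7},
    {"tx": 0,"ty": 0,"tz": 1.2,"roll": 0,"gripper": -0.7},
    {"tx": 0,"ty": 0,"tz": 1.6,"roll": 0,"gripper": -0.7},
    {"tx": 0,"ty": 0,"tz": 2,"roll": 0,"gripper": -0.7},
    {"tx": 0,"ty": 0,"tz": 2.3,"roll": 0,"gripper": -0.7},
    {"tx": 0,"ty": 0,"tz": 2.6,"roll": 0,"gripper": -0.7},
    {"tx": 0,"ty": 0,"tz": 2.6,"roll": 0,"gripper": -0.7},
    {"tx": 0,"ty": 0,"tz": 2.6,"roll": 0,"gripper": -0.7},
    {"tx": 0,"ty": 0,"tz": 2.6,"roll": 0,"gripper": -0.2},
    {"tx": 0,"ty": 0,"tz": 2.6,"roll": 0,"gripper": 1},
    {"tx": 0,"ty": 0,"tz": 2.6,"roll": 0,"gripper": 1},
    {"tx": 0,"ty": 0,"tz": 2.6,"roll": 0,"gripper": 1},
    {"tx": 0,"ty": 0,"tz": 2.6,"roll": 0,"gripper": 1},
    {"tx": 0,"ty": 0,"tz": 2.6,"roll": 0,"gripper": 1},
    {"tx": 0,"ty": 0,"tz": 2.6,"roll": 0,"gripper": 1}
  ],
  "squeeze": 60
}}

```text
time_s: 13.85
position: [0.5677, -0.0506, 0.1215]
orientation: [-179.9, -0.0, -90.0]
force: [-0.5, -1.0, 6.3]
width: 0.0445
```

{"api": "arm_command", "payload": {
  "commands": [
    {"tx": 0,"ty": 0,"tz": -0.2,"roll": 0,"gripper": 1},
    {"tx": 0,"ty": 0,"tz": -0.5,"roll": 0,"gripper": 1},
    {"tx": 0,"ty": 0,"tz": -0.9,"roll": 0,"gripper": 1},
    {"tx": 0.1,"ty": 0,"tz": -1.3,"roll": 0,"gripper": 1},
    {"tx": 0.4,"ty": 0.1,"tz": -1.6,"roll": 0,"gripper": 1},
    {"tx": 0.8,"ty": 0.2,"tz": -1.6,"roll": 0,"gripper": 1},
    {"tx": 1.3,"ty": 0.3,"tz": -1.6,"roll": 0,"gripper": 1},
    {"tx": 1.8,"ty": 0.4,"tz": -1.6,"roll": 0,"gripper": 1},
    {"tx": 2.3,"ty": 0.5,"tz": -1.6,"roll": 0,"gripper": 1},
    {"tx": 2.8,"ty": 0.56,"tz": -1.6,"roll": 0,"gripper": 1},
    {"tx": 3.3,"ty": 0.56,"tz": -1.6,"roll": 0,"gripper": 1},
    {"tx": 3.8,"ty": 0.56,"tz": -1.6,"roll": 0,"gripper": 1},
    {"tx": 4.3,"ty": 0.56,"tz": -1.6,"roll": 0,"gripper": 1},
    {"tx": 4.7,"ty": 0.56,"tz": -1.6,"roll": 0,"gripper": 1},
    {"tx": 4.9,"ty": 0.56,"tz": -1.5,"roll": 0,"gripper": 1},
    {"tx": 4.9,"ty": 0.56,"tz": -1.2,"roll": 0,"gripper": 1},
    {"tx": 4.9,"ty": 0.56,"tz": -0.8,"roll": 0,"gripper": 1},
    {"tx": 4.9,"ty": 0.56,"tz": -0.5,"roll": 0,"gripper": 1},
    {"tx": 4.9,"ty": 0.56,"tz": -0.3,"roll": 0,"gripper": 1},
    {"tx": 4.9,"ty": 0.56,"tz": -0.2,"roll": 0,"gripper": 1}
  ],
  "squeeze": 60
}}

```text
time_s: 15.85
position: [0.5386, -0.2944, 0.1289]
orientation: [179.9, 0.1, -90.0]
force: [0.4, -0.7, -4.4]
width: 0.0447
```

{"api": "arm_command", "payload": {
  "commands": [
    {"tx": 0,"ty": 0,"tz": 0.06,"roll": 0,"gripper": 1},
    {"tx": 0,"ty": 0,"tz": 0.12,"roll": 0,"gripper": 1},
    {"tx": 0,"ty": 0,"tz": 0.17,"roll": 0,"gripper": 1},
    {"tx": 0,"ty": 0,"tz": 0.2,"roll": 0,"gripper": 1},
    {"tx": 0,"ty": 0,"tz": 0.2,"roll": 0,"gripper": 1},
    {"tx": 0,"ty": 0,"tz": 0.2,"roll": 0,"gripper": 1}
  ],
  "squeeze": 60
}}

```text
time_s: 16.45
position: [0.5395, -0.2957, 0.1216]
orientation: [-179.9, -0.0, -90.0]
force: [-1.4, 1.0, 5.9]
width: 0.045
```

{"api": "arm_command", "payload": {
  "commands": [
    {"tx": 0,"ty": 0,"tz": 0,"roll": 0,"gripper": -0.2},
    {"tx": 0,"ty": 0,"tz": 0,"roll": 0,"gripper": -0.5},
    {"tx": 0,"ty": 0,"tz": 0,"roll": 0,"gripper": -0.7},
    {"tx": 0,"ty": 0,"tz": 0,"roll": 0,"gripper": -0.7},
    {"tx": 0,"ty": 0,"tz": -0.4,"roll": 0,"gripper": -0.7},
    {"tx": 0,"ty": 0,"tz": -1,"roll": 0,"gripper": -0.7},
    {"tx": 0,"ty": 0,"tz": -1.7,"roll": 0,"gripper": -0.7},
    {"tx": -0.2,"ty": 0,"tz": -2.4,"roll": 0,"gripper": -0.7},
    {"tx": -0.7,"ty": 0,"tz": -2.6,"roll": 0,"gripper": -0.7},
    {"tx": -1.4,"ty": 0,"tz": -2.6,"roll": 0,"gripper": -0.7},
    {"tx": -2.2,"ty": 0,"tz": -2.6,"roll": 0,"gripper": -0.7},
    {"tx": -3,"ty": 0,"tz": -2.6,"roll": 0,"gripper": -0.7},
    {"tx": -3.8,"ty": -0.08,"tz": -2.6,"roll": 0,"gripper": -0.7},
    {"tx": -4.6,"ty": -0.08,"tz": -2.6,"roll": 0,"gripper": -0.6},
    {"tx": -5.4,"ty": -0.08,"tz": -2.6,"roll": 0,"gripper": -0.6},
    {"tx": -6.2,"ty": -0.08,"tz": -2.6,"roll": 0,"gripper": -0.6},
    {"tx": -6.9,"ty": -0.08,"tz": -2.6,"roll": 0,"gripper": -0.6},
    {"tx": -7.4,"ty": -0.08,"tz": -2.6,"roll": 0,"gripper": -0.6},
    {"tx": -7.58,"ty": -0.08,"tz": -2.6,"roll": 0,"gripper": -0.6},
    {"tx": -7.58,"ty": -0.08,"tz": -2.6,"roll": 0,"gripper": -0.6}
  ],
  "squeeze": 60
}}

```text
time_s: 18.45
position: [0.5429, 0.0844, 0.2503]
orientation: [180.0, 0.0, -89.9]
force: [0.0, -1.2, -0.6]
width: 0.0684
```

```bash
cat >> h.py <<'E'
def cap(P,c,z,r=.045):
    q=P[(np.hypot(P[...,0]-c[0],P[...,1]-c[1])<r)&(abs(P[...,2]-z)<.007)]
    print(c,len(q),np.round(cv2.minEnclosingCircle(q[:,:2].astype(np.float32)) [0],4) if len(q) else '',np.round(np.median(q[:,2]),4) if len(q) else '')
E
python3 - <<'E'
from h import *
P=pts(snap('scene'));print(sense()['position'])
cap(P,(.445,-.295),.189);cap(P,(.54,-.295),.164);cap(P,(.5437,.0838),.176);cap(P,(.5567,.0173),.064)
E
```

```text
[0.54310486 0.08280413 0.25017578]
(0.445, -0.295) 189 [ 0.4459 -0.2952] 0.1897
(0.54, -0.295) 402 [ 0.5415 -0.2954] 0.1646
(0.5437, 0.0838) 232 [0.544  0.0816] 0.1763
(0.5567, 0.0173) 252 [0.5566 0.0246] 0.0643
```

{"api": "arm_command", "payload": {
  "commands": [
    {"tx": 0,"ty": 0,"tz": 0.4,"roll": 0,"gripper": -0.6},
    {"tx": 0,"ty": 0,"tz": 0.8,"roll": 0,"gripper": -0.6},
    {"tx": 0,"ty": 0,"tz": 1.2,"roll": 0,"gripper": -0.6},
    {"tx": 0,"ty": 0,"tz": 1.6,"roll": 0,"gripper": -0.6},
    {"tx": 0,"ty": 0,"tz": 2,"roll": 0,"gripper": -0.6},
    {"tx": 0,"ty": 0,"tz": 2.28,"roll": 0,"gripper": -0.6},
    {"tx": 0,"ty": 0,"tz": 2.28,"roll": 0,"gripper": -0.6},
    {"tx": 0,"ty": 0,"tz": 2.28,"roll": 0,"gripper": -0.6},
    {"tx": 0,"ty": 0,"tz": 2.28,"roll": 0,"gripper": -0.1},
    {"tx": 0,"ty": 0,"tz": 2.28,"roll": 0,"gripper": 1},
    {"tx": 0,"ty": 0,"tz": 2.28,"roll": 0,"gripper": 1},
    {"tx": 0,"ty": 0,"tz": 2.28,"roll": 0,"gripper": 1},
    {"tx": 0,"ty": 0,"tz": 2.28,"roll": 0,"gripper": 1},
    {"tx": 0,"ty": 0,"tz": 2.28,"roll": 0,"gripper": 1},
    {"tx": 0,"ty": 0,"tz": 2.28,"roll": 0,"gripper": 1}
  ],
  "squeeze": 60
}}

```text
time_s: 20.0
position: [0.5436, 0.0835, 0.1375]
orientation: [-179.9, -0.0, -90.0]
force: [-1.5, -1.0, 5.1]
width: 0.0367
```

{"api": "arm_command", "payload": {
  "commands": [
    {"tx": 0,"ty": 0,"tz": -0.2,"roll": 0,"gripper": 1},
    {"tx": 0,"ty": 0,"tz": -0.5,"roll": 0,"gripper": 1},
    {"tx": 0,"ty": 0,"tz": -1,"roll": 0,"gripper": 1},
    {"tx": 0,"ty": -0.1,"tz": -1.5,"roll": 0,"gripper": 1},
    {"tx": 0,"ty": -0.3,"tz": -1.9,"roll": 0,"gripper": 1},
    {"tx": 0.3,"ty": -0.6,"tz": -2.2,"roll": 0,"gripper": 1},
    {"tx": 0.7,"ty": -0.9,"tz": -2.2,"roll": 0,"gripper": 1},
    {"tx": 1.2,"ty": -1.2,"tz": -2.2,"roll": 0,"gripper": 1},
    {"tx": 1.7,"ty": -1.5,"tz": -2.2,"roll": 0,"gripper": 1},
    {"tx": 2.3,"ty": -1.7,"tz": -2.2,"roll": 0,"gripper": 1},
    {"tx": 2.9,"ty": -1.82,"tz": -2.2,"roll": 0,"gripper": 1},
    {"tx": 3.5,"ty": -1.82,"tz": -2.2,"roll": 0,"gripper": 1},
    {"tx": 4.1,"ty": -1.82,"tz": -2.2,"roll": 0,"gripper": 1},
    {"tx": 4.7,"ty": -1.82,"tz": -2.2,"roll": 0,"gripper": 1},
    {"tx": 5.3,"ty": -1.82,"tz": -2.2,"roll": 0,"gripper": 1},
    {"tx": 5.9,"ty": -1.82,"tz": -2.2,"roll": 0,"gripper": 1},
    {"tx": 6.5,"ty": -1.82,"tz": -2.2,"roll": 0,"gripper": 1},
    {"tx": 7.1,"ty": -1.82,"tz": -2.2,"roll": 0,"gripper": 1},
    {"tx": 7.5,"ty": -1.82,"tz": -2.2,"roll": 0,"gripper": 1},
    {"tx": 7.58,"ty": -1.82,"tz": -2.2,"roll": 0,"gripper": 1}
  ],
  "squeeze": 60
}}

```text
time_s: 22.0
position: [0.6329, -0.2989, 0.2464]
orientation: [180.0, -0.1, -90.2]
force: [0.1, 0.6, -5.3]
width: 0.0364
```

{"api": "arm_command", "payload": {
  "commands": [
    {"tx": 0,"ty": 0,"tz": 0.4,"roll": 0,"gripper": 1},
    {"tx": 0,"ty": 0,"tz": 0.8,"roll": 0,"gripper": 1},
    {"tx": 0,"ty": 0,"tz": 1.2,"roll": 0,"gripper": 1},
    {"tx": 0,"ty": 0,"tz": 1.6,"roll": 0,"gripper": 1},
    {"tx": 0,"ty": 0,"tz": 1.85,"roll": 0,"gripper": 1},
    {"tx": 0,"ty": 0,"tz": 2,"roll": 0,"gripper": 1},
    {"tx": 0,"ty": 0,"tz": 2.08,"roll": 0,"gripper": 1},
    {"tx": 0,"ty": 0,"tz": 2.14,"roll": 0,"gripper": 1},
    {"tx": 0,"ty": 0,"tz": 2.18,"roll": 0,"gripper": 1},
    {"tx": 0,"ty": 0,"tz": 2.2,"roll": 0,"gripper": 1},
    {"tx": 0,"ty": 0,"tz": 2.2,"roll": 0,"gripper": 1},
    {"tx": 0,"ty": 0,"tz": 2.2,"roll": 0,"gripper": 1}
  ],
  "squeeze": 60
}}

```text
time_s: 23.2
position: [0.6344, -0.2957, 0.1376]
orientation: [-179.9, -0.0, -90.0]
force: [-1.0, 0.5, 4.3]
width: 0.0365
```

{"api": "arm_command", "payload": {
  "commands": [
    {"tx": 0,"ty": 0,"tz": 0,"roll": 0,"gripper": -0.1},
    {"tx": 0,"ty": 0,"tz": 0,"roll": 0,"gripper": -0.5},
    {"tx": 0,"ty": 0,"tz": 0,"roll": 0,"gripper": -0.7},
    {"tx": 0,"ty": 0,"tz": 0,"roll": 0,"gripper": -0.7},
    {"tx": 0,"ty": 0,"tz": -0.4,"roll": 0,"gripper": -0.7},
    {"tx": 0,"ty": 0,"tz": -1,"roll": 0,"gripper": -0.7},
    {"tx": 0,"ty": 0,"tz": -1.7,"roll": 0,"gripper": -0.8},
    {"tx": 0,"ty": 0,"tz": -2.28,"roll": 0,"gripper": -0.8},
    {"tx": 0,"ty": 0,"tz": -2.28,"roll": 0,"gripper": -0.8},
    {"tx": 0,"ty": 0,"tz": -2.28,"roll": 0,"gripper": -0.8}
  ],
  "squeeze": 60
}}

```text
time_s: 24.2
position: [0.6342, -0.2955, 0.2508]
orientation: [-179.9, -0.0, -90.0]
force: [-0.3, 0.3, -1.5]
width: 0.0769
```

```bash
python3 - <<'E'
from h import *
a=snap('scene');P=pts(a);t=snap('top');T=pts(t)
cap(P,(.445,-.295),.189);cap(P,(.54,-.295),.164);cap(P,(.635,-.295),.176,.03)
for Z in(P,T):cap(Z,(.5567,.0173),.064)
# beaker: whole blob above tray floor
for Z in (P,T):
    m=(np.hypot(Z[...,0]-.5567,Z[...,1]-.0173)<.045)&(Z[...,2]>.061)&(Z[...,2]<.072);q=Z[m];print(np.round([q.min(0),q.max(0)],4))
A=cv2.resize(a['frame'][60:330,60:380,::-1],(480,405));B=cv2.resize(t['frame'][240:365,235:380,::-1],(300,259));B=cv2.copyMakeBorder(B,0,146,0,0,0)
cv2.imwrite('pics/b1.png',np.hstack([A,B]))
E
```

```text
(0.445, -0.295) 0  
(0.54, -0.295) 397 [ 0.5405 -0.2976] 0.1645
(0.635, -0.295) 312 [ 0.6355 -0.296 ] 0.1766
(0.5567, 0.0173) 202 [0.5584 0.0158] 0.0642
(0.5567, 0.0173) 178 [0.5569 0.0164] 0.0648
[[ 0.5302 -0.012   0.061 ]
 [ 0.5852  0.0446  0.0706]]
[[ 0.5298 -0.0097  0.0611]
 [ 0.5843  0.0427  0.0705]]
```

View pics/b1.png

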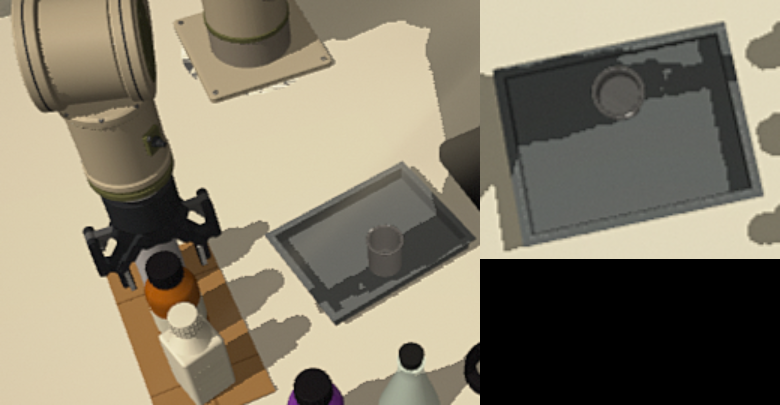

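All three bottles stand on the cardboard, and the beaker (400,250) is alone in the tray at (0.557, 0.017). Now the beaker.

{"api": "arm_command", "payload": {
  "commands": [
    {"tx": -0.4,"ty": 0.1,"tz": 0,"roll": 0,"gripper": -0.8},
    {"tx": -1,"ty": 0.2,"tz": 0,"roll": 0,"gripper": -0.8},
    {"tx": -1.7,"ty": 0.4,"tz": 0,"roll": 0,"gripper": -0.8},
    {"tx": -2.4,"ty": 0.6,"tz": 0,"roll": 0,"gripper": -0.8},
    {"tx": -3.2,"ty": 0.8,"tz": 0,"roll": 0,"gripper": -0.8},
    {"tx": -4,"ty": 1,"tz": 0.3,"roll": 0,"gripper": -0.8},
    {"tx": -4.8,"ty": 1.2,"tz": 0.6,"roll": 0,"gripper": -0.8},
    {"tx": -5.5,"ty": 1.4,"tz": 1,"roll": 0,"gripper": -0.8},
    {"tx": -6,"ty": 1.5,"tz": 1.5,"roll": 0,"gripper": -0.8},
    {"tx": -6.25,"ty": 1.54,"tz": 2,"roll": 0,"gripper": -0.8},
    {"tx": -6.25,"ty": 1.54,"tz": 2.4,"roll": 0,"gripper": -0.8},
    {"tx": -6.25,"ty": 1.54,"tz": 2.8,"roll": 0,"gripper": -0.8},
    {"tx": -6.25,"ty": 1.54,"tz": 3.2,"roll": 0,"gripper": -0.8},
    {"tx": -6.25,"ty": 1.54,"tz": 3.2,"roll": 0,"gripper": -0.8},
    {"tx": -6.25,"ty": 1.54,"tz": 3.2,"roll": 0,"gripper": -0.8}
  ],
  "squeeze": 30
}}

```text
time_s: 25.8
position: [0.5565, 0.0171, 0.09]
orientation: [179.9, 0.0, -90.0]
force: [0.3, -0.3, 1.4]
width: 0.0768
```

```bash
python3 - <<'E'
from h import *
a=snap('scene');P=pts(a)
cap(P,(.445,-.295),.189);cap(P,(.54,-.295),.164);cap(P,(.635,-.295),.176,.03)
cv2.imwrite('pics/b2.png',cv2.resize(a['frame'][100:290,220:420,::-1],None,fx=3,fy=3))
E
```

```text
(0.445, -0.295) 187 [ 0.4454 -0.2967] 0.1895
(0.54, -0.295) 401 [ 0.5412 -0.2951] 0.1646
(0.635, -0.295) 314 [ 0.6349 -0.2964] 0.1763
```

View pics/b2.png

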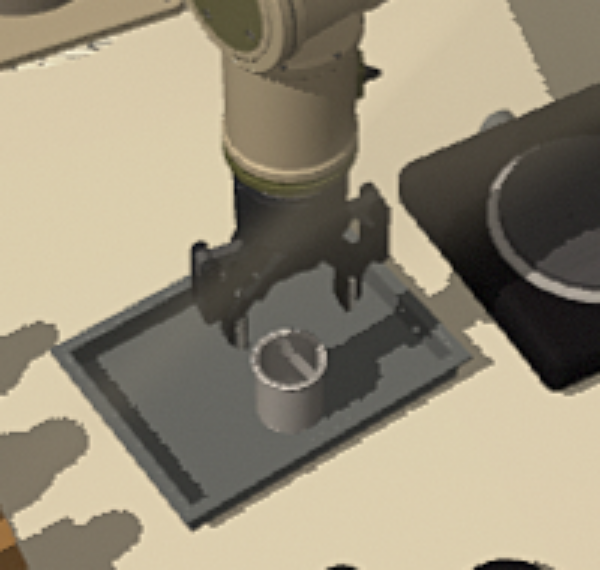

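The beaker (288,375) sits between the open fingertips (240,340) and (350,300), with the tips above it. I descend and grip.

{"api": "arm_command", "payload": {
  "commands": [
    {"tx": 0,"ty": 0,"tz": 0.3,"roll": 0,"gripper": -0.8},
    {"tx": 0,"ty": 0,"tz": 0.6,"roll": 0,"gripper": -0.8},
    {"tx": 0,"ty": 0,"tz": 0.9,"roll": 0,"gripper": -0.8},
    {"tx": 0,"ty": 0,"tz": 1.2,"roll": 0,"gripper": -0.8},
    {"tx": 0,"ty": 0,"tz": 1.5,"roll": 0,"gripper": -0.8},
    {"tx": 0,"ty": 0,"tz": 1.7,"roll": 0,"gripper": -0.8},
    {"tx": 0,"ty": 0,"tz": 1.7,"roll": 0,"gripper": -0.8},
    {"tx": 0,"ty": 0,"tz": 1.7,"roll": 0,"gripper": -0.8},
    {"tx": 0,"ty": 0,"tz": 1.7,"roll": 0,"gripper": -0.5},
    {"tx": 0,"ty": 0,"tz": 1.7,"roll": 0,"gripper": -0.3},
    {"tx": 0,"ty": 0,"tz": 1.7,"roll": 0,"gripper": 1},
    {"tx": 0,"ty": 0,"tz": 1.7,"roll": 0,"gripper": 1},
    {"tx": 0,"ty": 0,"tz": 1.7,"roll": 0,"gripper": 1},
    {"tx": 0,"ty": 0,"tz": 1.7,"roll": 0,"gripper": 1},
    {"tx": 0,"ty": 0,"tz": 1.7,"roll": 0,"gripper": 1}
  ],
  "squeeze": 30
}}

```text
time_s: 27.35
position: [0.5576, 0.0168, 0.0062]
orientation: [-179.9, -0.0, -90.0]
force: [-2.5, -0.2, 4.8]
width: 0.0517
```

{"api": "arm_command", "payload": {
  "commands": [
    {"tx": 0,"ty": 0,"tz": -0.2,"roll": 0,"gripper": 1},
    {"tx": 0,"ty": 0,"tz": -0.5,"roll": 0,"gripper": 1},
    {"tx": 0,"ty": 0,"tz": -1,"roll": 0,"gripper": 1},
    {"tx": 0,"ty": 0,"tz": -1.5,"roll": 0,"gripper": 1},
    {"tx": -0.2,"ty": 0,"tz": -2,"roll": 0,"gripper": 1},
    {"tx": -0.5,"ty": 0.1,"tz": -2.3,"roll": 0,"gripper": 1},
    {"tx": -1,"ty": 0.1,"tz": -2.4,"roll": 0,"gripper": 1},
    {"tx": -1.6,"ty": 0.2,"tz": -2.4,"roll": 0,"gripper": 1},
    {"tx": -2.2,"ty": 0.2,"tz": -2.4,"roll": 0,"gripper": 1},
    {"tx": -2.8,"ty": 0.3,"tz": -2.4,"roll": 0,"gripper": 1},
    {"tx": -3.4,"ty": 0.4,"tz": -2.4,"roll": 0,"gripper": 1},
    {"tx": -4,"ty": 0.5,"tz": -2.4,"roll": 0,"gripper": 1},
    {"tx": -4.6,"ty": 0.55,"tz": -2.4,"roll": 0,"gripper": 1},
    {"tx": -5.1,"ty": 0.55,"tz": -2.4,"roll": 0,"gripper": 1},
    {"tx": -5.4,"ty": 0.55,"tz": -2.4,"roll": 0,"gripper": 1},
    {"tx": -5.51,"ty": 0.55,"tz": -2.2,"roll": 0,"gripper": 1},
    {"tx": -5.51,"ty": 0.55,"tz": -1.9,"roll": 0,"gripper": 1},
    {"tx": -5.51,"ty": 0.55,"tz": -1.7,"roll": 0,"gripper": 1},
    {"tx": -5.51,"ty": 0.55,"tz": -1.6,"roll": 0,"gripper": 1},
    {"tx": -5.51,"ty": 0.55,"tz": -1.6,"roll": 0,"gripper": 1}
  ],
  "squeeze": 30
}}

```text
time_s: 29.35
position: [0.5293, 0.2911, 0.084]
orientation: [179.9, -0.1, -90.1]
force: [-0.1, -0.3, 0.1]
width: 0.0519
```

```bash
python3 - <<'E'
from h import *
s=sense();print(np.round(s['position'],4),np.round(s['qpos'],1),s['width'])
a=snap('scene');P=pts(a)
cap(P,(.53,.2925),.144)
m=(np.hypot(P[...,0]-.53,P[...,1]-.2925)<.04)&(P[...,2]>.085)&(P[...,2]<.15);q=P[m];print(np.round([q.min(0),q.max(0)],4))
cv2.imwrite('pics/p1.png',cv2.resize(a['frame'][60:260,330:510,::-1],None,fx=3,fy=3))
E
```

```text
[0.5293 0.2911 0.084 ] [  -4.7   27.4  -36.2   94.4   17.6   64.1 -135.7] 0.05188886617527612
(0.53, 0.2925) 171 [0.5372 0.2926] 0.1434
[[0.5063 0.2528 0.0851]
 [0.5589 0.3318 0.1497]]
```

View pics/p1.png

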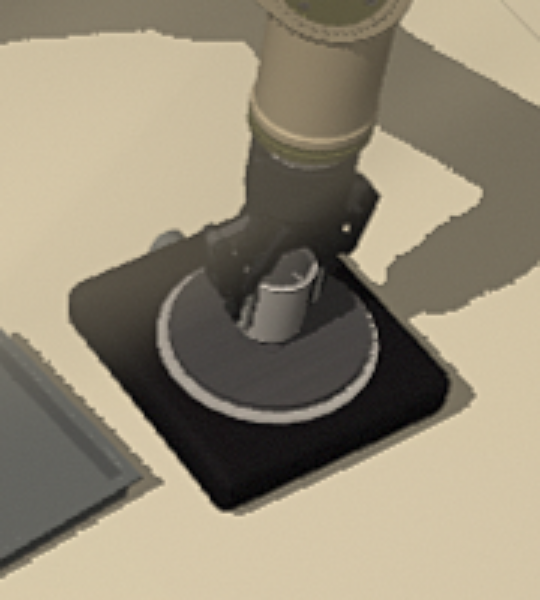

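The beaker (283,300) hangs 12 mm above the plate centre. I lower and release it.

{"api": "arm_command", "payload": {
  "commands": [
    {"tx": 0,"ty": 0,"tz": 0.06,"roll": 0,"gripper": 1},
    {"tx": 0,"ty": 0,"tz": 0.12,"roll": 0,"gripper": 1},
    {"tx": 0,"ty": 0,"tz": 0.17,"roll": 0,"gripper": 1},
    {"tx": 0,"ty": 0,"tz": 0.21,"roll": 0,"gripper": 1},
    {"tx": 0,"ty": 0,"tz": 0.24,"roll": 0,"gripper": 1},
    {"tx": 0,"ty": 0,"tz": 0.24,"roll": 0,"gripper": 1},
    {"tx": 0,"ty": 0,"tz": 0.24,"roll": 0,"gripper": 1}
  ],
  "squeeze": 30
}}

```text
time_s: 30.1
position: [0.5296, 0.2925, 0.0743]
orientation: [-180.0, -0.0, -90.0]
force: [-4.3, -3.9, 9.4]
width: 0.0521
```

{"api": "arm_command", "payload": {
  "commands": [
    {"tx": 0,"ty": 0,"tz": 0,"roll": 0,"gripper": -0.4},
    {"tx": 0,"ty": 0,"tz": 0,"roll": 0,"gripper": -0.8},
    {"tx": 0,"ty": 0,"tz": 0,"roll": 0,"gripper": -0.8},
    {"tx": 0,"ty": 0,"tz": 0,"roll": 0,"gripper": -0.8},
    {"tx": 0,"ty": 0,"tz": -0.3,"roll": 0,"gripper": -0.8},
    {"tx": 0,"ty": 0,"tz": -0.7,"roll": 0,"gripper": -0.8},
    {"tx": 0,"ty": 0,"tz": -1.3,"roll": 0,"gripper": -0.8},
    {"tx": 0,"ty": 0,"tz": -2,"roll": 0,"gripper": -0.8},
    {"tx": 0,"ty": 0,"tz": -2.8,"roll": 0,"gripper": -0.8},
    {"tx": 0,"ty": 0,"tz": -3.54,"roll": 0,"gripper": -0.6},
    {"tx": 0.5,"ty": 0,"tz": -3.54,"roll": 0,"gripper": -0.6},
    {"tx": 1.2,"ty": -0.2,"tz": -3.54,"roll": 0,"gripper": -0.6},
    {"tx": 2,"ty": -0.4,"tz": -3.54,"roll": 0,"gripper": -0.6},
    {"tx": 2.8,"ty": -0.6,"tz": -3.54,"roll": 0,"gripper": -0.6},
    {"tx": 3.6,"ty": -0.8,"tz": -3.54,"roll": 0,"gripper": -0.6},
    {"tx": 4.4,"ty": -1,"tz": -3.54,"roll": 0,"gripper": -0.6},
    {"tx": 5.2,"ty": -1.2,"tz": -3.54,"roll": 0,"gripper": -0.6},
    {"tx": 6,"ty": -1.4,"tz": -3.54,"roll": 0,"gripper": -0.6},
    {"tx": 6.6,"ty": -1.6,"tz": -3.54,"roll": 0,"gripper": -0.6},
    {"tx": 7,"ty": -1.7,"tz": -3.54,"roll": 0,"gripper": -0.6}
  ],
  "squeeze": 60
}}

```text
time_s: 32.1
position: [0.6148, -0.0605, 0.2514]
orientation: [-180.0, -0.0, -90.2]
force: [0.8, 0.2, 0.8]
width: 0.0682
```

```bash
python3 - <<'E'
from h import *
a=snap('scene');P=pts(a);t=snap('top');T=pts(t)
for Z in(P,T):
    cap(Z,(.53,.2925),.132)
    m=(np.hypot(Z[...,0]-.53,Z[...,1]-.2925)<.045)&(Z[...,2]>.128)&(Z[...,2]<.15);q=Z[m];print(np.round([q.min(0),q.max(0)],4),np.round(np.median(q,0),4))
cap(P,(.445,-.295),.189);cap(P,(.54,-.295),.164);cap(P,(.635,-.295),.176,.03)
E
```

```text
(0.53, 0.2925) 206 [0.531  0.2935] 0.132
[[0.5026 0.2644 0.128 ]
 [0.5594 0.3199 0.1387]] [0.5266 0.2942 0.1328]
(0.53, 0.2925) 232 [0.5295 0.2934] 0.1329
[[0.5029 0.2654 0.128 ]
 [0.5553 0.321  0.1378]] [0.5283 0.2983 0.1332]
(0.445, -0.295) 191 [ 0.4447 -0.2942] 0.1895
(0.54, -0.295) 400 [ 0.5403 -0.2962] 0.1649
(0.635, -0.295) 317 [ 0.6353 -0.2959] 0.1764
```

The beaker stands at (0.530, 0.293), 1 to 2 mm off centre, rim at the right height. Now the square bottle back.

{"api": "arm_command", "payload": {
  "commands": [
    {"tx": 0.7,"ty": -0.1,"tz": 0,"roll": 0,"gripper": -0.6},
    {"tx": 1.4,"ty": -0.2,"tz": 0,"roll": 0,"gripper": -0.6},
    {"tx": 2.1,"ty": -0.3,"tz": 0,"roll": 0,"gripper": -0.6},
    {"tx": 2.8,"ty": -0.38,"tz": 0,"roll": 0,"gripper": -0.6},
    {"tx": 3.5,"ty": -0.38,"tz": 0,"roll": 0,"gripper": -0.6},
    {"tx": 4.1,"ty": -0.38,"tz": 0,"roll": 0,"gripper": -0.6},
    {"tx": 4.6,"ty": -0.38,"tz": 0,"roll": 0,"gripper": -0.6},
    {"tx": 4.76,"ty": -0.38,"tz": 0,"roll": 0,"gripper": -0.6},
    {"tx": 4.76,"ty": -0.38,"tz": 0,"roll": 0,"gripper": -0.6},
    {"tx": 4.76,"ty": -0.38,"tz": 0.4,"roll": 0,"gripper": -0.6},
    {"tx": 4.76,"ty": -0.38,"tz": 0.8,"roll": 0,"gripper": -0.6},
    {"tx": 4.76,"ty": -0.38,"tz": 1.2,"roll": 0,"gripper": -0.6},
    {"tx": 4.76,"ty": -0.38,"tz": 1.6,"roll": 0,"gripper": -0.6},
    {"tx": 4.76,"ty": -0.38,"tz": 2,"roll": 0,"gripper": -0.6},
    {"tx": 4.76,"ty": -0.38,"tz": 2.28,"roll": 0,"gripper": -0.6},
    {"tx": 4.76,"ty": -0.38,"tz": 2.28,"roll": 0,"gripper": -0.6},
    {"tx": 4.76,"ty": -0.38,"tz": 2.28,"roll": 0,"gripper": -0.6}
  ],
  "squeeze": 60
}}

```text
time_s: 33.9
position: [0.6339, -0.2945, 0.1372]
orientation: [-180.0, 0.0, -90.0]
force: [0.2, 0.5, 0.4]
width: 0.0684
```

{"api": "arm_command", "payload": {
  "commands": [
    {"tx": 0,"ty": 0,"tz": 0,"roll": 0,"gripper": -0.1},
    {"tx": 0,"ty": 0,"tz": 0,"roll": 0,"gripper": 1},
    {"tx": 0,"ty": 0,"tz": 0,"roll": 0,"gripper": 1},
    {"tx": 0,"ty": 0,"tz": 0,"roll": 0,"gripper": 1},
    {"tx": 0,"ty": 0,"tz": 0,"roll": 0,"gripper": 1},
    {"tx": 0,"ty": 0,"tz": 0,"roll": 0,"gripper": 1},
    {"tx": 0,"ty": 0,"tz": 0,"roll": 0,"gripper": 1}
  ],
  "squeeze": 60
}}

```text
time_s: 34.6
position: [0.634, -0.2959, 0.1377]
orientation: [-179.9, -0.1, -90.0]
force: [0.3, -1.3, 6.1]
width: 0.0363
```

{"api": "arm_command", "payload": {
  "commands": [
    {"tx": 0,"ty": 0,"tz": -0.2,"roll": 0,"gripper": 1},
    {"tx": 0,"ty": 0,"tz": -0.5,"roll": 0,"gripper": 1},
    {"tx": 0,"ty": 0,"tz": -1,"roll": 0,"gripper": 1},
    {"tx": -0.2,"ty": 0,"tz": -1.4,"roll": 0,"gripper": 1},
    {"tx": -0.6,"ty": 0,"tz": -1.6,"roll": 0,"gripper": 1},
    {"tx": -1.1,"ty": 0,"tz": -1.6,"roll": 0,"gripper": 1},
    {"tx": -1.7,"ty": 0,"tz": -1.6,"roll": 0,"gripper": 1},
    {"tx": -2.3,"ty": 0.1,"tz": -1.6,"roll": 0,"gripper": 1},
    {"tx": -2.9,"ty": 0.3,"tz": -1.6,"roll": 0,"gripper": 1},
    {"tx": -3.5,"ty": 0.5,"tz": -1.6,"roll": 0,"gripper": 1},
    {"tx": -4.1,"ty": 0.8,"tz": -1.6,"roll": 0,"gripper": 1},
    {"tx": -4.7,"ty": 1.1,"tz": -1.6,"roll": 0,"gripper": 1},
    {"tx": -5.3,"ty": 1.4,"tz": -1.6,"roll": 0,"gripper": 1},
    {"tx": -5.9,"ty": 1.6,"tz": -1.6,"roll": 0,"gripper": 1},
    {"tx": -6.5,"ty": 1.75,"tz": -1.6,"roll": 0,"gripper": 1},
    {"tx": -7,"ty": 1.8,"tz": -1.6,"roll": 0,"gripper": 1},
    {"tx": -7.4,"ty": 1.8,"tz": -1.6,"roll": 0,"gripper": 1},
    {"tx": -7.59,"ty": 1.8,"tz": -1.6,"roll": 0,"gripper": 1},
    {"tx": -7.59,"ty": 1.8,"tz": -1.6,"roll": 0,"gripper": 1},
    {"tx": -7.59,"ty": 1.8,"tz": -1.6,"roll": 0,"gripper": 1}
  ],
  "squeeze": 60
}}

```text
time_s: 36.6
position: [0.5434, 0.0832, 0.2161]
orientation: [180.0, -0.0, -90.0]
force: [-0.2, -0.8, -4.7]
width: 0.0366
```

{"api": "arm_command", "payload": {
  "commands": [
    {"tx": 0,"ty": 0,"tz": 0.3,"roll": 0,"gripper": 1},
    {"tx": 0,"ty": 0,"tz": 0.6,"roll": 0,"gripper": 1},
    {"tx": 0,"ty": 0,"tz": 0.9,"roll": 0,"gripper": 1},
    {"tx": 0,"ty": 0,"tz": 1.15,"roll": 0,"gripper": 1},
    {"tx": 0,"ty": 0,"tz": 1.32,"roll": 0,"gripper": 1},
    {"tx": 0,"ty": 0,"tz": 1.42,"roll": 0,"gripper": 1},
    {"tx": 0,"ty": 0,"tz": 1.5,"roll": 0,"gripper": 1},
    {"tx": 0,"ty": 0,"tz": 1.56,"roll": 0,"gripper": 1},
    {"tx": 0,"ty": 0,"tz": 1.6,"roll": 0,"gripper": 1},
    {"tx": 0,"ty": 0,"tz": 1.6,"roll": 0,"gripper": 1},
    {"tx": 0,"ty": 0,"tz": 1.6,"roll": 0,"gripper": 1}
  ],
  "squeeze": 60
}}

```text
time_s: 37.7
position: [0.5444, 0.0841, 0.1378]
orientation: [-179.9, -0.0, -90.0]
force: [-2.5, -1.7, 6.5]
width: 0.0364
```

{"api": "arm_command", "payload": {
  "commands": [
    {"tx": 0,"ty": 0,"tz": 0,"roll": 0,"gripper": -0.1},
    {"tx": 0,"ty": 0,"tz": 0,"roll": 0,"gripper": -0.5},
    {"tx": 0,"ty": 0,"tz": 0,"roll": 0,"gripper": -0.7},
    {"tx": 0,"ty": 0,"tz": 0,"roll": 0,"gripper": -0.7},
    {"tx": 0,"ty": 0,"tz": -0.4,"roll": 0,"gripper": -0.7},
    {"tx": 0,"ty": 0,"tz": -1,"roll": 0,"gripper": -0.7},
    {"tx": 0,"ty": 0,"tz": -1.7,"roll": 0,"gripper": -0.7},
    {"tx": 0.2,"ty": 0,"tz": -2.28,"roll": 0,"gripper": -0.7},
    {"tx": 0.7,"ty": 0,"tz": -2.28,"roll": 0,"gripper": -0.7},
    {"tx": 1.4,"ty": 0,"tz": -2.28,"roll": 0,"gripper": -0.7},
    {"tx": 2.2,"ty": 0,"tz": -2.28,"roll": 0,"gripper": -0.7},
    {"tx": 3,"ty": 0.08,"tz": -2.28,"roll": 0,"gripper": -0.7},
    {"tx": 3.8,"ty": 0.08,"tz": -2.28,"roll": 0,"gripper": -0.7},
    {"tx": 4.6,"ty": 0.08,"tz": -2.28,"roll": 0,"gripper": -0.7},
    {"tx": 5.4,"ty": 0.08,"tz": -2.28,"roll": 0,"gripper": -0.7},
    {"tx": 6.2,"ty": 0.08,"tz": -2.28,"roll": 0,"gripper": -0.7},
    {"tx": 6.9,"ty": 0.08,"tz": -2.28,"roll": 0,"gripper": -0.7},
    {"tx": 7.4,"ty": 0.08,"tz": -2.28,"roll": 0,"gripper": -0.7},
    {"tx": 7.59,"ty": 0.08,"tz": -2.28,"roll": 0,"gripper": -0.7},
    {"tx": 7.59,"ty": 0.08,"tz": -2.28,"roll": 0,"gripper": -0.7}
  ],
  "squeeze": 60
}}

```text
time_s: 39.7
position: [0.5392, -0.2962, 0.2499]
orientation: [180.0, 0.0, -90.1]
force: [-0.5, 1.1, 0.5]
width: 0.0723
```

```bash
python3 - <<'E'
from h import *
P=pts(snap('scene'));T=pts(snap('top'))
for Z in(P,T):cap(Z,(.5437,.0838),.176);cap(Z,(.53,.2925),.132)
cap(P,(.54,-.295),.164)
E
```

```text
(0.5437, 0.0838) 237 [0.5449 0.0828] 0.176
(0.53, 0.2925) 200 [0.5296 0.2912] 0.1317
(0.5437, 0.0838) 315 [0.5444 0.084 ] 0.1765
(0.53, 0.2925) 229 [0.529 0.293] 0.1333
(0.54, -0.295) 398 [ 0.5413 -0.2964] 0.1646
```

{"api": "arm_command", "payload": {
  "commands": [
    {"tx": 0,"ty": 0,"tz": 0.4,"roll": 0,"gripper": -0.7},
    {"tx": 0,"ty": 0,"tz": 0.8,"roll": 0,"gripper": -0.7},
    {"tx": 0,"ty": 0,"tz": 1.2,"roll": 0,"gripper": -0.7},
    {"tx": 0,"ty": 0,"tz": 1.6,"roll": 0,"gripper": -0.7},
    {"tx": 0,"ty": 0,"tz": 2,"roll": 0,"gripper": -0.7},
    {"tx": 0,"ty": 0,"tz": 2.3,"roll": 0,"gripper": -0.7},
    {"tx": 0,"ty": 0,"tz": 2.6,"roll": 0,"gripper": -0.7},
    {"tx": 0,"ty": 0,"tz": 2.6,"roll": 0,"gripper": -0.7},
    {"tx": 0,"ty": 0,"tz": 2.6,"roll": 0,"gripper": -0.7},
    {"tx": 0,"ty": 0,"tz": 2.6,"roll": 0,"gripper": -0.2},
    {"tx": 0,"ty": 0,"tz": 2.6,"roll": 0,"gripper": 1},
    {"tx": 0,"ty": 0,"tz": 2.6,"roll": 0,"gripper": 1},
    {"tx": 0,"ty": 0,"tz": 2.6,"roll": 0,"gripper": 1},
    {"tx": 0,"ty": 0,"tz": 2.6,"roll": 0,"gripper": 1},
    {"tx": 0,"ty": 0,"tz": 2.6,"roll": 0,"gripper": 1},
    {"tx": 0,"ty": 0,"tz": 2.6,"roll": 0,"gripper": 1}
  ],
  "squeeze": 60
}}

```text
time_s: 41.4
position: [0.5401, -0.2959, 0.1216]
orientation: [-179.9, -0.1, -90.0]
force: [-0.9, -0.2, 6.7]
width: 0.044
```

The square bottle is back to within 1 mm. Now the round one.

{"api": "arm_command", "payload": {
  "commands": [
    {"tx": 0,"ty": 0,"tz": -0.2,"roll": 0,"gripper": 1},
    {"tx": 0,"ty": 0,"tz": -0.5,"roll": 0,"gripper": 1},
    {"tx": 0,"ty": 0,"tz": -0.9,"roll": 0,"gripper": 1},
    {"tx": -0.1,"ty": 0,"tz": -1.3,"roll": 0,"gripper": 1},
    {"tx": -0.4,"ty": 0,"tz": -1.6,"roll": 0,"gripper": 1},
    {"tx": -0.8,"ty": -0.1,"tz": -1.6,"roll": 0,"gripper": 1},
    {"tx": -1.3,"ty": -0.2,"tz": -1.6,"roll": 0,"gripper": 1},
    {"tx": -1.8,"ty": -0.3,"tz": -1.6,"roll": 0,"gripper": 1},
    {"tx": -2.3,"ty": -0.4,"tz": -1.6,"roll": 0,"gripper": 1},
    {"tx": -2.8,"ty": -0.5,"tz": -1.6,"roll": 0,"gripper": 1},
    {"tx": -3.3,"ty": -0.56,"tz": -1.6,"roll": 0,"gripper": 1},
    {"tx": -3.8,"ty": -0.56,"tz": -1.6,"roll": 0,"gripper": 1},
    {"tx": -4.3,"ty": -0.56,"tz": -1.6,"roll": 0,"gripper": 1},
    {"tx": -4.7,"ty": -0.56,"tz": -1.6,"roll": 0,"gripper": 1},
    {"tx": -4.9,"ty": -0.56,"tz": -1.6,"roll": 0,"gripper": 1},
    {"tx": -4.9,"ty": -0.56,"tz": -1.5,"roll": 0,"gripper": 1},
    {"tx": -4.9,"ty": -0.56,"tz": -1.2,"roll": 0,"gripper": 1},
    {"tx": -4.9,"ty": -0.56,"tz": -0.8,"roll": 0,"gripper": 1},
    {"tx": -4.9,"ty": -0.56,"tz": -0.5,"roll": 0,"gripper": 1},
    {"tx": -4.9,"ty": -0.56,"tz": -0.3,"roll": 0,"gripper": 1}
  ],
  "squeeze": 60
}}

```text
time_s: 43.4
position: [0.5665, -0.0516, 0.133]
orientation: [179.9, -0.0, -90.1]
force: [-0.1, -0.9, -3.8]
width: 0.0445
```

{"api": "arm_command", "payload": {
  "commands": [
    {"tx": 0,"ty": 0,"tz": 0.08,"roll": 0,"gripper": 1},
    {"tx": 0,"ty": 0,"tz": 0.15,"roll": 0,"gripper": 1},
    {"tx": 0,"ty": 0,"tz": 0.21,"roll": 0,"gripper": 1},
    {"tx": 0,"ty": 0,"tz": 0.26,"roll": 0,"gripper": 1},
    {"tx": 0,"ty": 0,"tz": 0.3,"roll": 0,"gripper": 1},
    {"tx": 0,"ty": 0,"tz": 0.3,"roll": 0,"gripper": 1},
    {"tx": 0,"ty": 0,"tz": 0.3,"roll": 0,"gripper": 1}
  ],
  "squeeze": 60
}}

```text
time_s: 44.1
position: [0.5682, -0.0505, 0.1216]
orientation: [-179.9, -0.0, -90.0]
force: [-1.7, 0.3, 5.8]
width: 0.0448
```

{"api": "arm_command", "payload": {
  "commands": [
    {"tx": 0,"ty": 0,"tz": 0,"roll": 0,"gripper": -0.2},
    {"tx": 0,"ty": 0,"tz": 0,"roll": 0,"gripper": -0.5},
    {"tx": 0,"ty": 0,"tz": 0,"roll": 0,"gripper": -0.7},
    {"tx": 0,"ty": 0,"tz": 0,"roll": 0,"gripper": -0.7},
    {"tx": 0,"ty": 0,"tz": -0.4,"roll": 0,"gripper": -0.7},
    {"tx": 0,"ty": 0,"tz": -1,"roll": 0,"gripper": -0.7},
    {"tx": 0,"ty": 0,"tz": -1.7,"roll": 0,"gripper": -0.7},
    {"tx": 0.2,"ty": 0.1,"tz": -2.4,"roll": 0,"gripper": -0.7},
    {"tx": 0.8,"ty": 0.4,"tz": -2.6,"roll": 0,"gripper": -0.6},
    {"tx": 1.4,"ty": 0.7,"tz": -2.6,"roll": 0,"gripper": -0.5},
    {"tx": 2,"ty": 1,"tz": -2.6,"roll": 0,"gripper": -0.5},
    {"tx": 2.6,"ty": 1.3,"tz": -2.6,"roll": 0,"gripper": -0.5},
    {"tx": 3.2,"ty": 1.6,"tz": -2.6,"roll": 0,"gripper": -0.5},
    {"tx": 3.8,"ty": 1.9,"tz": -2.6,"roll": 0,"gripper": -0.5},
    {"tx": 4.4,"ty": 2.2,"tz": -2.6,"roll": 0,"gripper": -0.5},
    {"tx": 4.8,"ty": 2.4,"tz": -2.6,"roll": 0,"gripper": -0.5},
    {"tx": 4.9,"ty": 2.46,"tz": -2.6,"roll": 0,"gripper": -0.5},
    {"tx": 4.9,"ty": 2.46,"tz": -2.6,"roll": 0,"gripper": -0.5},
    {"tx": 4.9,"ty": 2.46,"tz": -2.6,"roll": 0,"gripper": -0.5}
  ],
  "squeeze": 60
}}

```text
time_s: 46.0
position: [0.4452, -0.2941, 0.2503]
orientation: [-180.0, 0.0, -89.9]
force: [0.2, 0.3, 0.1]
width: 0.064
```

```bash
python3 - <<'E'
from h import *
P=pts(snap('scene'));T=pts(snap('top'))
for Z in(P,T):cap(Z,(.568,-.05),.164)
cap(P,(.445,-.295),.189)
E
```

```text
(0.568, -0.05) 353 [ 0.5705 -0.0522] 0.1646
(0.568, -0.05) 434 [ 0.5672 -0.0511] 0.1647
(0.445, -0.295) 192 [ 0.4461 -0.2965] 0.1894
```

{"api": "arm_command", "payload": {
  "commands": [
    {"tx": 0,"ty": 0,"tz": 0.4,"roll": 0,"gripper": -0.5},
    {"tx": 0,"ty": 0,"tz": 0.8,"roll": 0,"gripper": -0.5},
    {"tx": 0,"ty": 0,"tz": 1.2,"roll": 0,"gripper": -0.5},
    {"tx": 0,"ty": 0,"tz": 1.6,"roll": 0,"gripper": -0.5},
    {"tx": 0,"ty": 0,"tz": 2,"roll": 0,"gripper": -0.5},
    {"tx": 0,"ty": 0,"tz": 2,"roll": 0,"gripper": -0.5},
    {"tx": 0,"ty": 0,"tz": 2,"roll": 0,"gripper": -0.5},
    {"tx": 0,"ty": 0,"tz": 2,"roll": 0,"gripper": 0.1},
    {"tx": 0,"ty": 0,"tz": 2,"roll": 0,"gripper": 1},
    {"tx": 0,"ty": 0,"tz": 2,"roll": 0,"gripper": 1},
    {"tx": 0,"ty": 0,"tz": 2,"roll": 0,"gripper": 1},
    {"tx": 0,"ty": 0,"tz": 2,"roll": 0,"gripper": 1},
    {"tx": 0,"ty": 0,"tz": 2,"roll": 0,"gripper": 1},
    {"tx": 0,"ty": 0,"tz": 2,"roll": 0,"gripper": 1}
  ],
  "squeeze": 60
}}

```text
time_s: 47.5
position: [0.4451, -0.2959, 0.1516]
orientation: [-179.9, -0.1, -90.0]
force: [-0.1, -0.2, 5.6]
width: 0.0303
```

{"api": "arm_command", "payload": {
  "commands": [
    {"tx": 0,"ty": 0,"tz": -0.2,"roll": 0,"gripper": 1},
    {"tx": 0,"ty": 0,"tz": -0.5,"roll": 0,"gripper": 1},
    {"tx": 0,"ty": 0,"tz": -0.9,"roll": 0,"gripper": 1},
    {"tx": -0.2,"ty": 0,"tz": -1.3,"roll": 0,"gripper": 1},
    {"tx": -0.6,"ty": 0,"tz": -1.6,"roll": 0,"gripper": 1},
    {"tx": -1.1,"ty": 0,"tz": -1.6,"roll": 0,"gripper": 1},
    {"tx": -1.6,"ty": 0,"tz": -1.6,"roll": 0,"gripper": 1},
    {"tx": -2.1,"ty": 0,"tz": -1.6,"roll": 0,"gripper": 1},
    {"tx": -2.6,"ty": 0,"tz": -1.6,"roll": 0,"gripper": 1},
    {"tx": -3.1,"ty": 0,"tz": -1.6,"roll": 0,"gripper": 1},
    {"tx": -3.6,"ty": 0,"tz": -1.6,"roll": 0,"gripper": 1},
    {"tx": -4.1,"ty": 0,"tz": -1.6,"roll": 0,"gripper": 1},
    {"tx": -4.6,"ty": 0,"tz": -1.6,"roll": 0,"gripper": 1},
    {"tx": -5.1,"ty": -0.1,"tz": -1.6,"roll": 0,"gripper": 1},
    {"tx": -5.6,"ty": -0.3,"tz": -1.6,"roll": 0,"gripper": 1},
    {"tx": -5.9,"ty": -0.6,"tz": -1.6,"roll": 0,"gripper": 1},
    {"tx": -6,"ty": -0.8,"tz": -1.6,"roll": 0,"gripper": 1},
    {"tx": -6,"ty": -0.9,"tz": -1.6,"roll": 0,"gripper": 1},
    {"tx": -6,"ty": -0.9,"tz": -1.6,"roll": 0,"gripper": 1},
    {"tx": -6,"ty": -0.9,"tz": -1.6,"roll": 0,"gripper": 1}
  ],
  "squeeze": 60
}}

```text
time_s: 49.5
position: [0.4891, 0.0034, 0.2301]
orientation: [180.0, -0.0, -90.1]
force: [-0.5, -0.1, -3.8]
width: 0.0307
```

{"api": "arm_command", "payload": {
  "commands": [
    {"tx": 0,"ty": 0,"tz": 0.3,"roll": 0,"gripper": 1},
    {"tx": 0,"ty": 0,"tz": 0.6,"roll": 0,"gripper": 1},
    {"tx": 0,"ty": 0,"tz": 0.9,"roll": 0,"gripper": 1},
    {"tx": 0,"ty": 0,"tz": 1.15,"roll": 0,"gripper": 1},
    {"tx": 0,"ty": 0,"tz": 1.32,"roll": 0,"gripper": 1},
    {"tx": 0,"ty": 0,"tz": 1.42,"roll": 0,"gripper": 1},
    {"tx": 0,"ty": 0,"tz": 1.5,"roll": 0,"gripper": 1},
    {"tx": 0,"ty": 0,"tz": 1.56,"roll": 0,"gripper": 1},
    {"tx": 0,"ty": 0,"tz": 1.6,"roll": 0,"gripper": 1},
    {"tx": 0,"ty": 0,"tz": 1.6,"roll": 0,"gripper": 1},
    {"tx": 0,"ty": 0,"tz": 1.6,"roll": 0,"gripper": 1}
  ],
  "squeeze": 60
}}

```text
time_s: 50.6
position: [0.4903, 0.0045, 0.1516]
orientation: [-179.9, -0.0, -90.0]
force: [-2.0, 0.0, 6.0]
width: 0.0303
```

{"api": "arm_command", "payload": {
  "commands": [
    {"tx": 0,"ty": 0,"tz": 0,"roll": 0,"gripper": 0.1},
    {"tx": 0,"ty": 0,"tz": 0,"roll": 0,"gripper": -0.3},
    {"tx": 0,"ty": 0,"tz": 0,"roll": 0,"gripper": -0.5},
    {"tx": 0,"ty": 0,"tz": 0,"roll": 0,"gripper": -0.5},
    {"tx": 0,"ty": 0,"tz": -0.4,"roll": 0,"gripper": -0.5},
    {"tx": 0,"ty": 0,"tz": -1,"roll": 0,"gripper": -0.5},
    {"tx": 0,"ty": 0,"tz": -1.6,"roll": 0,"gripper": -0.5},
    {"tx": 0,"ty": 0,"tz": -2.2,"roll": 0,"gripper": -0.5},
    {"tx": 0.5,"ty": 0,"tz": -2.5,"roll": 0,"gripper": -0.5},
    {"tx": 1.1,"ty": 0,"tz": -2.5,"roll": 0,"gripper": -0.5},
    {"tx": 1.8,"ty": 0,"tz": -2.5,"roll": 0,"gripper": -0.5},
    {"tx": 2.5,"ty": 0,"tz": -2.5,"roll": 0,"gripper": -0.5},
    {"tx": 3.2,"ty": 0,"tz": -2.5,"roll": 0,"gripper": -0.5},
    {"tx": 3.9,"ty": 0,"tz": -2.5,"roll": 0,"gripper": -0.5},
    {"tx": 4.6,"ty": 0,"tz": -2.5,"roll": 0,"gripper": -0.5},
    {"tx": 5.2,"ty": 0,"tz": -2.5,"roll": 0,"gripper": -0.5},
    {"tx": 5.6,"ty": 0,"tz": -2.5,"roll": 0,"gripper": -0.5},
    {"tx": 5.8,"ty": 0,"tz": -2.5,"roll": 0,"gripper": -0.5},
    {"tx": 5.8,"ty": 0,"tz": -2.5,"roll": 0,"gripper": -0.5},
    {"tx": 5.8,"ty": 0,"tz": -2.5,"roll": 0,"gripper": -0.5}
  ],
  "squeeze": 60
}}

```text
time_s: 52.6
position: [0.4899, -0.2839, 0.2754]
orientation: [-180.0, 0.0, -89.9]
force: [0.6, 0.4, 1.4]
width: 0.0641
```

```bash
python3 - <<'E'
from h import *
a=snap('scene');P=pts(a);t=snap('top','f.png');T=pts(t);d=np.load('d0.npz')
for Z in(d['Q'],P,d['P'],T):
    cap(Z,(.568,-.05),.164,.035);cap(Z,(.5437,.0838),.176,.035);cap(Z,(.489,.0045),.189,.035);cap(Z,(.53,.2925),.132)
for n,u,v in(('flask',333,170),('tape',262,188)):print(n,np.round(d['P'][v,u],3),np.round(T[v,u],3))
cv2.imwrite('pics/f.png',a['frame'][:,:,::-1])
E
```

```text
(0.568, -0.05) 351 [ 0.57   -0.0508] 0.1645
(0.5437, 0.0838) 230 [0.5441 0.0849] 0.1763
(0.489, 0.0045) 170 [0.49   0.0038] 0.1893
(0.53, 0.2925) 0  
(0.568, -0.05) 352 [ 0.5696 -0.0517] 0.1645
(0.5437, 0.0838) 232 [0.5458 0.083 ] 0.1763
(0.489, 0.0045) 168 [0.4898 0.0045] 0.1893
(0.53, 0.2925) 200 [0.5294 0.2923] 0.1316
(0.568, -0.05) 434 [ 0.5667 -0.0501] 0.1647
(0.5437, 0.0838) 312 [0.543  0.0843] 0.1767
(0.489, 0.0045) 233 [0.4887 0.0049] 0.1897
(0.53, 0.2925) 0  
(0.568, -0.05) 428 [ 0.5676 -0.0506] 0.1648
(0.5437, 0.0838) 313 [0.5443 0.0842] 0.1767
(0.489, 0.0045) 233 [0.4887 0.005 ] 0.1896
(0.53, 0.2925) 228 [0.5289 0.293 ] 0.1333
flask [ 0.782 -0.058  0.151] [ 0.782 -0.058  0.152]
tape [0.788 0.105 0.023] [0.788 0.105 0.023]
```

View pics/f.png

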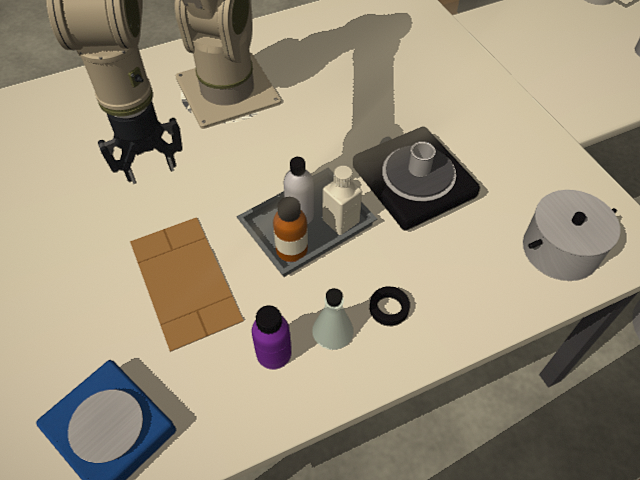

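The view shows all three bottles upright in the tray at (297,190), (342,200) and (290,230), and the beaker on the plate (422,158). The gripper is clear of everything.

```bash
python3 -c "
from workcell import *
print(hand_in())"
```

```text
the job is handed in; nothing more can be done
None
```

I moved all three bottles onto the cardboard, stood the beaker on the hot plate, put each bottle back in its place in the tray, and handed the job in at about 53 s.

**Last checks, from both cameras:**
- Each bottle's cap is within about 2 mm of its starting position and at the right height, so the bottles stand upright.
- The beaker is about 1 mm from the hot plate's centre, with its rim at the expected height.
- The flask and the tape roll read the same as at the start, to within 1 mm.
- The gripper is open and clear of everything.

**What disagreed:** the real fingertips sit about 34 mm farther back than the stated tool frame gives. Because of this my first grasp closed on top of the metal bottle's cap. It pushed with about 9 N and shifted the cap by about 8 mm. The bottle settled back upright in its place, and I corrected all later heights.

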